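# Tip a cup of nuts out on the counting scale

## Task

Take the metal cup of nuts out of its sloping cradle and turn it over onto the middle of the scale's plate, so that it stands flat, mouth down, with all four nuts under it. Then lift it straight up so that the nuts stay behind in one heap on the plate, and stand the empty cup mouth down in the middle of the round rubber mat. Let go of it and leave everything else on the bench where it is.

Things in the scene. Friction and masses are not known exactly. Their poses are not given: they have to be found in the camera images.
- cup: Aluminium cup, 110 mm long, 0.36 kg with its nuts, which balance it about 45 mm from the base. Walls 3 mm. First 60 mm from the base: cylinder 66 mm across outside (60 inside); then it widens to a straight skirt 112 mm across (106 inside), the last 26 mm to the rim. Origin: centre of the base's outer face; z along the axis to the mouth. It starts lying in the cradle, mouth 12 degrees above level.
- cup_mouth (a point): Centre of the cup's mouth, in the rim's plane, 110 mm from the base; z as the cup's. The nuts begin to slide out when the mouth points some 20 to 30 degrees below level. A hand that leans 45 degrees to the cup's base end when grasping can lean 45 degrees to the other side when setting down; set on its rim within 15 degrees of upright, the cup settles flat when released.
- cradle: Fixed: two sloping steel rods, 40 mm apart, on a 150 x 80 mm foot. Origin on the bench under its middle; x points level the way the mouth faces (roughly away from the robot). The cup's axis passes 94 mm above the origin, rising 12 degrees to +x; its base, at x = -51 mm, is against a stop lower than the axis. The rods are within 26 mm of the mid-plane: the cup's sides and top are free.
- plate (a point): Middle of the top face of the counting scale's flat steel plate, 210 x 210 mm, 50 mm above the bench; x and y along its sides, z up. The scale is fixed. Its grey housing is 230 mm wide (y) and reaches from x = -115 to x = 185 mm; the display at its far (+x) end lies no higher than the plate.
- mat: Fixed round black rubber mat, 150 mm across, 3 mm thick. Origin: centre of its underside, on the bench.
- nut1: Steel hex nut, 30 mm across the flats, 13 mm thick, 50 g; one of four alike, origin at its middle, z along its axis. All start in a row in the cup, nut1 at the base, nut4 nearest the mouth (its face 53 mm inside the rim).
- nut2: Steel hex nut, 30 mm across the flats, 13 mm thick, 50 g; one of four alike, origin at its middle, z along its axis. All start in a row in the cup, nut1 at the base, nut4 nearest the mouth (its face 53 mm inside the rim).
- nut3: Steel hex nut, 30 mm across the flats, 13 mm thick, 50 g; one of four alike, origin at its middle, z along its axis. All start in a row in the cup, nut1 at the base, nut4 nearest the mouth (its face 53 mm inside the rim).
- nut4: Steel hex nut, 30 mm across the flats, 13 mm thick, 50 g; one of four alike, origin at its middle, z along its axis. All start in a row in the cup, nut1 at the base, nut4 nearest the mouth (its face 53 mm inside the rim).
- hammer: Hammer lying on the bench. Bystander: leave it alone.
- wrench: Wrench lying on the bench. Bystander: leave it alone.
- screwdriver: Screwdriver lying on the bench. Bystander: leave it alone.
- oil: Oil bottle, 60 mm across, 160 mm tall, standing. Bystander: leave it alone.
- block: Wooden block, 60 x 120 x 40 mm. Bystander: leave it alone.
- jar: Jar with a lid, 70 mm across, 80 mm tall, standing. Bystander: leave it alone.

How it is judged:
By the outcome, as a careful person would: the job done as asked, in the order asked, and still so for the second after the job is handed in, with the robot touching nothing.
It also fails if it takes over 72 s, if anything falls off the work surface, if the arm or the gripper's body presses on something with over 40 N, if the wrist force passes 120 N, or if a joint passes its speed limit or range.

## Robot

A 7-joint arm with a two-finger parallel gripper is mounted at the origin on the work surface. World frame = base frame: x ahead of the robot, y to its left, z up, the work surface at z = 0. Lengths are in m, angles in rad, forces in N, time in s.
With the tool pointing down it reaches from about 0.425 to 0.925 m from the base axis. Payload 6.8 kg.
Tool frame: the origin (TCP) lies between the finger pads; the fingertips stand 14 mm ahead of it and the grasp point (between the pads) lies 5 mm behind it; z points along the fingers, y is the line along which they close (so a half turn about z gives the same grasp; the last joint's range is limited). The gripper opens to 85 mm and grips with 20 to 120 N. Pads are 22 mm wide; open, the fingers measure 114 mm over their backs; the gripper's body (76 mm by 85 mm) begins 54 mm behind the grasp point. The pads swing forward as they close: fully open they stand 13 mm farther back than shut.
Start: joints at [-1.229, 0.477, 0.022, 1.555, -0.011, 1.109, -0.083], TCP at [0.293, 0.608, 0.21] pointing down, gripper open.
Joint ranges: [-2.96, 2.96], [-0.34, 2.1], [-1.41, 1.46], [0.24, 2.44], [-1.37, 4.51], [0.17, 1.92], [-2.96, 2.96]. Speed limits (rad/s): [2.39, 2.39, 3.14, 3.14, 3.14, 3.14, 3.14].

## Interface

Orientations are given as a rotation vector (axis times angle).
In Python, from bench import r, eyes, ticket gives the robot as it stands. The module is installed in compiled form; this text tells all that it offers.
- The arm moves only by the tool arm_command, never from a script. Its argument "plan" is text: rows parted by semicolons, each of 4 numbers parted by spaces: the shift along the tool's x, y, z in m, then the turn about the tool's z in degrees. In form: tx ty tz yaw; .... A call has 1 to 20 rows; each row shifts and turns the commanded pose from where the row before left it, along the tool's axes as they then stand; what a row does not reach is not made up. A row lasts 1/8 s, in which the tool goes at most 62.5 mm and 10.7 degrees, less where a joint would pass 70% of its speed; a pose out of reach is approached as far as the arm can. A call is refused whole if a number of a shift passes 0.0625 or a number of a turn 10.7, either way. A call with a gripper value outside its range is refused whole. "hand" is the closure, from -1 (fully open) to 1 (shut), set as the call begins (left out, the last holds). The fingers move at their own pace and stop on an object; "grip_force" is the grip in N (left out, the last holds). Time passes only in rows, so rows that do not move let the fingers close. It gives the time, the measured TCP pose, the force, the opening and the grip force at its end, in the units of the state.
- r.get_obs(): the state, without advancing time (a new reading comes with each control period).
- eyes.grab_frame(name): name is "scene" or "side" or "wrist"; returns (picture, depth): 420x560x3 uint8, red, green, blue; 420x560 float32, m along the optical axis (not along the pixel's ray), 0 where there is no reading.
- eyes.calibration(name): a dict with "fov_y" (degrees; the focal length in pixels is half the picture's height over the tangent of half this angle, whatever the lens; pixels are square), "cx", "cy" (the principal point, pixels), "origin" and "attitude" of the camera in the world; the wrist camera has in their place "tool_from_camera" (4x4, takes a point from camera to tool coordinates, whose origin is the TCP and whose axes are the flange's). Camera axes: x right, y up, looking along -z (the intrinsics and any distortion apply to the point x, -y, -z); pixel columns grow to the right and rows downward; lengths in m; the calibration is good to about 2 mm. The wrist camera is an equidistant fisheye: a pixel r from the principal point sees the ray r / f radians off the axis. A picture is of the moment at which its call begins: read the wrist's pose just before it. calibration takes no time and is no camera call.
- ticket.hand_in(): hands the job in; it is judged then, once.
The state is a dict: "clock": time; "joints": joint angles; "qvel": joint speeds; "tau": joint torques, N m; "tcp_pos": TCP position; "orientation": TCP orientation; "contact_force": force on the tool from outside, world axes, zero at the start; "moment": the same for the moment, N m; "grip_width": finger opening in m; "gripper_force": force on a finger pad.
Only numpy, scipy, OpenCV 4.12 (cv2) and the standard library are available. Lean on these libraries where they do the work, as an engineer would, in place of code of your own. Each camera call takes 0.05 s, during which the arm holds its last target. There are 200 camera calls.

## Working session

There is one attempt and no reset: what is moved stays moved. The work goes in short steps, Python scripts to look and compute and a tool call to move; the robot and the scene stay as the last step left them, time stands still between calls to the robot, and variables do not carry over. Pictures are saved under pics/ and viewed, at most 10 in all, crops included, and the job is handed in when it is done.

Besides the shell and the picture viewer there is one more tool, called after "Emit:" as name(argument=value, ...) on one line, values as JSON. arm_command: Moves the arm, as the interface text tells. Its arguments: {"type":"object","properties":{"plan":{"type":"string"},"hand":{"type":"number"},"grip_force":{"type":"number"}},"required":["plan"]}

```bash
mkdir -p pics
cat > h.py <<'E'
import numpy as np, cv2
from scipy.spatial.transform import Rotation as R
from bench import r, eyes, ticket
def cloud(name, img=None):
    o=r.get_obs()
    c=eyes.calibration(name); im,d=eyes.grab_frame(name)
    f=210/np.tan(np.radians(c["fov_y"])/2)
    v,u=np.mgrid[0:420,0:560]; x=(u-c["cx"])/f; y=(v-c["cy"])/f
    if name=="wrist":
        th=np.hypot(x,y)+1e-9; k=np.tan(th)/th; x=x*k; y=y*k
    P=np.stack([x*d,-y*d,-d],-1)
    if name=="wrist":
        T=c["tool_from_camera"]; P=P@T[:3,:3].T+T[:3,3]
        P=P@R.from_rotvec(o["orientation"]).as_matrix().T+o["tcp_pos"]
    else:
        A=np.array(c["attitude"]); M=A if A.shape==(3,3) else R.from_rotvec(A).as_matrix()
        P=P@M.T+np.array(c["origin"])
    P[d==0]=np.nan
    return im,d,P
E
python3 - <<'E'
from h import *
o=r.get_obs(); print(o)
for n in("scene","side"):
    print(eyes.calibration(n)); im,d,P=cloud(n); cv2.imwrite(f"pics/{n}0.png",im[:,:,::-1]); np.savez(f"{n}0.npz",im=im,P=P)
print(eyes.calibration("wrist"))
E
```

```text
{'clock': 0.0, 'joints': array([-1.22907231,  0.47779997,  0.0223447 ,  1.55648213, -0.01148871,
        1.10929971, -0.08307841]), 'qvel': array([ 9.36153628e-04,  9.55406082e-05, -9.67998795e-04,  1.15078242e-03,
       -1.10287143e-03,  2.61211917e-03,  4.72335379e-04]), 'tau': array([ 3.90906862e-04, -5.96460021e+01,  1.60711806e+00, -2.81187093e+01,
        1.23823987e-02,  9.39129386e-03, -5.67957159e-06]), 'tcp_pos': array([0.29323645, 0.6072582 , 0.209013  ]), 'orientation': array([-7.00513574e-01, -3.06222209e+00,  2.89269308e-03]), 'contact_force': array([-0.06519875, -0.48975642, -0.6860684 ]), 'moment': array([-0.02896263,  0.03514967, -0.05276319]), 'gripper_force': 0.0, 'grip_width': 0.08563449478590629}
{'fov_y': 51.700553254748044, 'cx': 274.69262209857186, 'cy': 212.63438394884543, 'origin': array([1.31890954, 0.34568671, 1.06818002]), 'attitude': array([0.43737447, 0.68179992, 1.9318958 ])}
{'fov_y': 47.16732195565981, 'cx': 277.55399883104644, 'cy': 213.24431563367213, 'origin': array([ 0.01012428, -1.00633576,  0.84909414]), 'attitude': array([ 0.96561227, -0.26123187, -0.4441339 ])}
{'fov_y': 65.70646984690485, 'cx': 278.44078460423935, 'cy': 213.0851461740168, 'tool_from_camera': array([[ 8.35219228e-04,  9.61175962e-01,  2.75934905e-01,
         7.01149089e-02],
       [ 9.99999528e-01, -6.65700689e-04, -7.08005148e-04,
        -1.50622946e-04],
       [-4.96827472e-04,  2.75935366e-01, -9.61176064e-01,
        -1.63001848e-01],
       [ 0.00000000e+00,  0.00000000e+00,  0.00000000e+00,
         1.00000000e+00]])}
```

View pics/scene0.png

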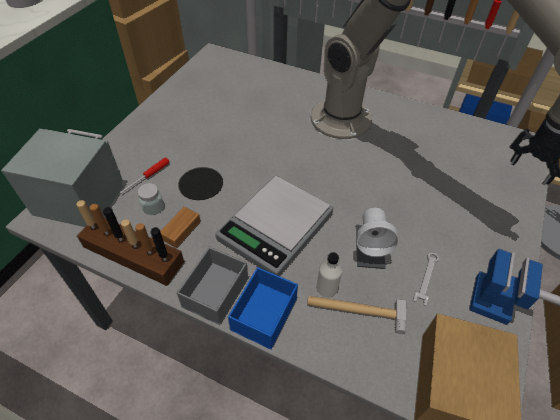

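View pics/side0.png

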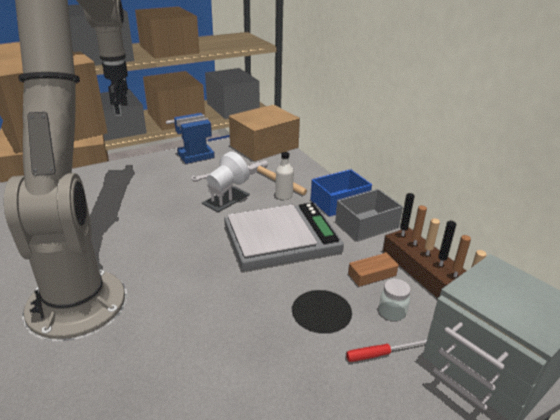

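The scene picture shows the cup in its cradle at about (375,230), the plate at (290,212) and the mat at (201,183). The side picture agrees, with the cup at (230,172) and its mouth facing right, away from the robot.

Run:
```python
from h import *
for n in("scene","side"):
    z=np.load(n+"0.npz"); im=z["im"].astype(int);P=z["P"]; X,Y,Z=P[...,0],P[...,1],P[...,2]
    g=im.mean(-1)
    box=(X>.2)&(X<.95)&(Y>-.6)&(Y<.5)
    b=box&(abs(Z)<.012); print(n,"bench z",np.median(Z[b]))
    m=b&(g<40)&(Y<0.0)
    k=cv2.connectedComponentsWithStats(m.astype(np.uint8)); i=1+np.argmax(k[2][1:,4]); c=P[k[1]==i]; print("mat",(c.max(0)+c.min(0))/2,c.max(0)-c.min(0))
    # plate: bright at z~.05
    m=box&(abs(Z-.05)<.006)&(g>110)
    k=cv2.connectedComponentsWithStats(m.astype(np.uint8)); i=1+np.argmax(k[2][1:,4]); c=P[k[1]==i]
    print("plate",cv2.minAreaRect(c[:,:2].astype(np.float32)),np.median(c[:,2]),k[2][i])
    pc=cv2.minAreaRect(c[:,:2].astype(np.float32))[0]
    # cup: tall points
    m=box&(Z>.06)&(g>90)
    k=cv2.connectedComponentsWithStats(m.astype(np.uint8))
    for i in range(1,k[0]):
        if k[2][i,4]>60:
            c=P[k[1]==i]; print("tall",k[2][i],c.min(0),c.max(0),np.median(c,0))
```

```text
scene bench z 0.0008349142518770947
mat [ 0.53051005 -0.30217664  0.00377655] [0.14701927 0.14478128 0.01457548]
plate ((0.5488868951797485, 0.00692073255777359), (0.21283501386642456, 0.2133524864912033), 78.86779022216797) 0.050560576422291614 [ 234  176   96   74 3673]
tall [537   0  23  26 306] [0.26582105 0.44192966 0.6260875 ] [0.29362547 0.49952891 0.66449495] [0.27817768 0.47557859 0.65070181]
tall [  37  134   71   51 1500] [ 0.61311037 -0.59987446  0.16243815] [ 0.85586498 -0.49280375  0.2067869 ] [ 0.76666436 -0.55492079  0.20085926]
tall [137 183  22  19 271] [ 0.65242864 -0.41711557  0.06082903] [ 0.71532491 -0.35415814  0.08995463] [ 0.68725711 -0.38415874  0.08034471]
tall [ 357  208   42   47 1091] [0.46743842 0.23765053 0.06001177] [0.60146326 0.3575287  0.16315865] [0.54441519 0.28556763 0.10485938]
tall [177 247  70  64 288] [ 0.77845118 -0.11218125  0.07500426] [0.93962093 0.00986543 0.08600102] [ 0.86755892 -0.04732531  0.08009269]
tall [318 260  24  28 481] [0.69029804 0.19178892 0.0600166 ] [0.74515833 0.25155103 0.1408849 ] [0.73072572 0.22658167 0.10413336]
t
[... 953 characters left out ...]
 219  15  36 300] [ 0.84388061 -0.3228837   0.06020751] [ 0.86892203 -0.29616555  0.17122065] [ 0.85220001 -0.31320238  0.13006596]
tall [ 442  250   97   60 2741] [ 0.65225986 -0.59993775  0.06008803] [ 0.89548368 -0.40577366  0.20260354] [ 0.76083534 -0.55624262  0.19875672]
tall [384 279  26  23 471] [ 0.65095904 -0.41997466  0.06009532] [ 0.71405496 -0.35775349  0.08252886] [ 0.67744093 -0.39393906  0.0777665 ]
tall [438 295  35  22 252] [ 0.64051283 -0.59987178  0.13688465] [ 0.71652118 -0.53027355  0.19040886] [ 0.65444641 -0.5657936   0.18597421]
tall [444 321  19  13  83] [ 0.60967281 -0.59998944  0.12665437] [ 0.65398329 -0.56598247  0.16976475] [ 0.64510467 -0.59531022  0.16388096]
```

Emit:
arm_command(plan="0 0 -0.06 0;0 0 -0.06 0;0 0 -0.06 0;0 0 -0.06 0;0 0 -0.06 0;0 0 -0.06 0;0 0 -0.06 0;0 0 -0.06 0;0 0 -0.06 0;0 0 -0.06 0")

```text
clock: 1.35
tcp_pos: [0.2719, 0.5641, 0.6955]
orientation: [0.691, 3.018, 0.248]
contact_force: [0.4, -0.0, -0.5]
grip_width: 0.0854
gripper_force: 0.0
```

Run:
```python
from h import *
from scipy.optimize import least_squares
pts=[]
for n,b in(("scene",.0008),("side",-.0018)):
    z=np.load(n+"0.npz"); P=z["P"].reshape(-1,3)-[0,0,b]
    m=(P[:,0]>.42)&(P[:,0]<.63)&(P[:,1]>.2)&(P[:,1]<.38)&(P[:,2]>.075)&(P[:,2]<.2); pts.append(P[m]); print(n,m.sum())
e=np.radians(12)
prof=np.array([[0,0],[0,33],[60,33],[84,56],[110,56],[110,53],[84,53],[60,30],[54,0]])/1e3
S=np.vstack([np.linspace(prof[i],prof[i+1],30) for i in range(8)])
from scipy.spatial import cKDTree
T=cKDTree(S)
def f(p,Q):
    a=np.array([np.cos(p[2])*np.cos(e),np.sin(p[2])*np.cos(e),np.sin(e)])
    b=np.array([p[0],p[1],.094-.051*np.tan(e)+p[3]])
    d=Q-b;t=d@a;rr=np.linalg.norm(d-np.outer(t,a),axis=1)
    return np.append(T.query(np.c_[t,rr])[0],p[3]*3)
for Q in pts+[np.vstack(pts)]:
    best=min((least_squares(f,[.49,.27,h,0],args=(Q,),loss="soft_l1",f_scale=.003) for h in(0,.3,.6)),key=lambda s:s.cost)
    print(best.x[:2],np.degrees(best.x[2]),best.x[3],np.median(f(best.x,Q)))
o=r.get_obs(); print(o["joints"],o["joints"][[1,3,5]].sum(),R.from_rotvec(o["orientation"]).as_matrix())
```

```text
scene 900
side 965
[0.47949236 0.26746255] 20.5567453913488 -0.000606342834857132 0.000958925333816248
[0.47824345 0.26759007] 19.830566799246846 -0.0014922692072597671 0.0011767984553542271
[0.4787766  0.26756649] 20.118057530565036 -0.0009658541852737308 0.001083894343935867
[-1.48987058  0.29642062  0.45094953  0.78982588 -0.14653092  1.91525356
 -0.00713955] 3.00150006420432 [[-0.90045156  0.42935033  0.06960807]
 [ 0.43495398  0.88831762  0.14733242]
 [ 0.00142314  0.16294202 -0.98663462]]
```

Emit:
arm_command(plan="-0.0484 -0.026 0.0053 0;-0.0484 -0.026 0.0053 0;-0.0484 -0.026 0.0053 0;-0.0484 -0.026 0.0053 0;-0.0484 -0.026 0.0053 0;-0.0484 -0.026 0.0053 0;-0.0484 -0.026 0.0053 0;-0.0484 -0.026 0.0053 0;-0.0484 -0.026 0.0053 0;-0.0484 -0.026 0.0053 0")

```text
clock: 2.6
tcp_pos: [0.6007, 0.1294, 0.5991]
orientation: [0.69, 3.02, 0.248]
contact_force: [0.5, 1.6, -0.3]
grip_width: 0.0855
gripper_force: 0.0
```

Emit:
arm_command(plan="0 0 0 10.3;0 0 0 10.3;0 0 0 10.3;0 0 0 10.3;0 0 0 10.3;0 0 0 10.3;0 0 0 10.3;0 0 0 10.3;0 0 0 10.3;0 0 0 10.3;0 0 0 10.3;0 0 0 10.3;0 0 0 10.3")

```text
clock: 4.22
tcp_pos: [0.5999, 0.1307, 0.5993]
orientation: [-2.959, -0.521, -0.14]
contact_force: [-0.4, 0.5, -0.3]
grip_width: 0.0852
gripper_force: 0.0
```

```bash
cat >> h.py <<'E'
def state():
    o=r.get_obs(); M=R.from_rotvec(o["orientation"]).as_matrix()
    np.set_printoptions(precision=4,suppress=True)
    z=M[:,2]; print("t",round(o["clock"],2),"q",o["joints"],"p",o["tcp_pos"],"F",o["contact_force"],"w",o["grip_width"],o["gripper_force"])
    print("lean",np.degrees(np.arccos(-z[2])),"az",np.degrees(np.arctan2(z[1],z[0])),"armaz",np.degrees(np.arctan2(*o["tcp_pos"][1::-1])),"\n",M)
    return o,M
E
python3 -c "
from h import *
state()"
```

```text
t 4.22 q [-1.0032  0.3813  1.2456  1.1164 -0.5373  1.8192 -1.1654] p [0.5999 0.1307 0.5993] F [-0.3542  0.4819 -0.3332] w 0.08522395366965957 0.0
lean 9.326329515664318 az 65.10329980635397 armaz 12.291226415737729 
 [[ 0.9359  0.3456  0.0682]
 [ 0.3332 -0.9313  0.147 ]
 [ 0.1143 -0.1148 -0.9868]]
```

Emit:
arm_command(plan="0.05 0.004 -0.024 0;0.05 0.004 -0.024 0;0.05 0.004 -0.024 0;0.05 0.004 -0.024 0;0.05 0.004 -0.024 0;0.05 0.004 -0.024 0")

```text
clock: 4.97
tcp_pos: [0.7593, 0.1819, 0.6164]
orientation: [-2.976, -0.556, -0.225]
contact_force: [-0.2, -0.4, 0.2]
grip_width: 0.0858
gripper_force: 0.0
```

```bash
python3 -c "
from h import *
state()"
```

```text
t 4.97 q [-0.3342  0.6173  0.2121  0.4606 -0.2444  1.9152 -1.4717] p [0.7593 0.1819 0.6164] F [-0.197  -0.3855  0.2459] w 0.08578239949363821 0.0
lean 10.441385870993624 az 46.05762147278151 armaz 13.472066011066323 
 [[ 0.922   0.3662  0.1258]
 [ 0.3505 -0.9274  0.1305]
 [ 0.1644 -0.0762 -0.9834]]
```

Emit:
arm_command(plan="0.01 -0.004 -0.061 0;0.01 -0.004 -0.061 0;0.01 -0.004 -0.061 0;0.01 -0.004 -0.061 0;0.01 -0.004 -0.061 0")

```text
clock: 5.6
tcp_pos: [0.6634, 0.1644, 0.775]
orientation: [-2.922, -0.533, -0.529]
contact_force: [-0.1, -0.0, 0.3]
grip_width: 0.0853
gripper_force: 0.0
```

```bash
python3 -c "
from h import *
state()"
```

```text
t 5.6 q [-0.3877  0.3823  0.2468  0.4891 -0.2292  1.9153 -1.5022] p [0.6634 0.1644 0.775 ] F [-0.1227 -0.0149  0.3263] w 0.0853274362000762 0.0
lean 21.408073418047312 az 29.84569165505112 armaz 13.91653330843247 
 [[ 0.8766  0.3623  0.3166]
 [ 0.3189 -0.9302  0.1817]
 [ 0.3603 -0.0583 -0.931 ]]
```

Emit:
arm_command(plan="0.023 -0.004 -0.057 0;0.023 -0.004 -0.057 0;0.026 -0.003 -0.056 0;0.026 -0.003 -0.056 0;0.03 -0.003 -0.054 0;0.03 -0.003 -0.054 0;0.033 -0.003 -0.052 0")

```text
clock: 6.48
tcp_pos: [0.5739, 0.1544, 0.9496]
orientation: [-2.771, -0.488, -0.974]
contact_force: [0.9, 0.5, 0.6]
grip_width: 0.0852
gripper_force: 0.0
```

```bash
python3 -c "
from h import *
state()"
```

```text
t 6.47 q [-0.4957  0.2493  0.4386  0.3104 -0.3218  1.9152 -1.5454] p [0.5739 0.1544 0.9496] F [0.921  0.5371 0.6089] w 0.08520592856632775 0.0
lean 39.2858979914593 az 24.073629184021332 armaz 15.054401820723509 
 [[ 0.7341  0.3561  0.5781]
 [ 0.2494 -0.9333  0.2583]
 [ 0.6316 -0.0454 -0.774 ]]
```

Emit:
arm_command(plan="0.039 -0.003 -0.048 0;0.039 -0.003 -0.048 0;0.041 -0.003 -0.046 0;0.042 -0.003 -0.045 0;0.043 -0.003 -0.043 0")

```text
clock: 7.1
tcp_pos: [0.512, 0.1457, 1.0387]
orientation: [-2.647, -0.456, -1.223]
contact_force: [-0.7, -0.7, 0.2]
grip_width: 0.0855
gripper_force: 0.0
```

```bash
python3 -c "
from h import *
state()"
```

```text
t 7.1 q [-0.7406  0.2294  1.3232  0.2409 -0.9393  1.9153 -1.4939] p [0.512  0.1457 1.0387] F [-0.7159 -0.6977  0.212 ] w 0.08551993928501847 0.0
lean 50.091734637235234 az 22.716810919504454 armaz 15.883254414977712 
 [[ 0.6122  0.3529  0.7076]
 [ 0.1964 -0.9347  0.2962]
 [ 0.7659 -0.0424 -0.6416]]
```

Emit:
arm_command(plan="-0.0478 -0.0047 0.035 0;-0.0478 -0.0047 0.035 0;-0.0478 -0.0047 0.035 0;-0.0478 -0.0047 0.035 0;-0.0478 -0.0047 0.035 0;-0.0478 -0.0047 0.035 0;-0.0478 -0.0047 0.035 0;-0.0478 -0.0047 0.035 0;-0.0478 -0.0047 0.035 0;-0.0478 -0.0047 0.035 0")

```text
clock: 8.35
tcp_pos: [0.4282, 0.1564, 0.82]
orientation: [-2.62, -0.277, -1.019]
contact_force: [0.1, 0.4, 0.4]
grip_width: 0.0856
gripper_force: 0.0
```

```bash
python3 -c "
from h import *
o,M=state(); print((np.array([.4107,.2378,.1708])-o['tcp_pos'])@M)"
```

```text
t 8.35 q [-0.1776 -0.3358 -0.1227  1.3139 -0.1954  1.3727 -1.7114] p [0.4282 0.1564 0.82  ] F [0.0772 0.3785 0.3908] w 0.08555675047733317 0.0
lean 45.84665266624416 az 29.89667882570693 armaz 20.06011163069837 
 [[ 0.7274  0.2898  0.622 ]
 [ 0.0654 -0.9316  0.3576]
 [ 0.6831 -0.2195 -0.6966]]
[-0.4509  0.0616  0.4704]
```

Emit:
arm_command(plan="0.0165 0.04 -0.0198 0;0.0165 0.04 -0.0198 0;0.0165 0.04 -0.0198 0;0.0165 0.04 -0.0198 0;0.0165 0.04 -0.0198 0;0.0165 0.04 -0.0198 0;0.0165 0.04 -0.0198 0;0.0165 0.04 -0.0198 0")

```text
clock: 9.35
tcp_pos: [0.5178, -0.1203, 0.9267]
orientation: [-2.657, -0.29, -0.995]
contact_force: [0.3, 1.1, -1.0]
grip_width: 0.0853
gripper_force: 0.0
```

```bash
python3 -c "
from h import *
o,M=state(); print(M[2])"
```

```text
t 9.35 q [ 0.2966  0.1188  0.2828  0.6173 -0.731   1.8783 -1.206 ] p [ 0.5178 -0.1203  0.9267] F [ 0.2915  1.131  -0.9795] w 0.08529131272072017 0.0
lean 43.95635866541204 az 28.903149065226682 armaz -13.077572569746222 
 [[ 0.7412  0.2852  0.6077]
 [ 0.0859 -0.9381  0.3355]
 [ 0.6657 -0.1965 -0.7199]]
[ 0.6657 -0.1965 -0.7199]
```

Emit:
arm_command(plan="0.041 -0.012 -0.044 0;0.041 -0.012 -0.044 0;0.041 -0.012 -0.044 0;0.041 -0.012 -0.044 0")

```text
clock: 9.85
tcp_pos: [0.5328, -0.0475, 0.9903]
orientation: [-2.656, -0.424, -1.109]
contact_force: [-0.4, -4.7, -0.0]
grip_width: 0.0853
gripper_force: 0.0
```

```bash
python3 -c "
from h import *
o,M=state(); print(M[2])"
```

```text
t 9.85 q [ 0.4317  0.206  -0.3191  0.3025 -0.38    1.9097 -1.3776] p [ 0.5328 -0.0475  0.9903] F [-0.403  -4.6512 -0.0352] w 0.08533048462840549 0.0
lean 46.62292118501985 az 26.080375192654873 armaz -5.090947186974047 
 [[ 0.6716  0.3504  0.6528]
 [ 0.1752 -0.9312  0.3195]
 [ 0.7199 -0.1002 -0.6868]]
[ 0.7199 -0.1002 -0.6868]
```

Emit:
arm_command(plan="0.045 -0.006 -0.043 0;0.045 -0.006 -0.043 0;0.045 -0.006 -0.043 0")

```text
clock: 10.22
tcp_pos: [0.5179, -0.0474, 1.0311]
orientation: [-2.639, -0.351, -1.232]
contact_force: [0.1, 0.5, -0.1]
grip_width: 0.0851
gripper_force: 0.0
```

```bash
python3 -c "
from h import *
o,M=state(); print((np.array([.66,.1,.6])-o['tcp_pos'])@M)"
```

```text
t 10.22 q [ 0.1533  0.197   0.4082  0.2418 -0.7927  1.9152 -1.3727] p [ 0.5179 -0.0474  1.0311] F [ 0.1264  0.4921 -0.0706] w 0.08511072023044901 0.0
lean 50.99215323513138 az 21.58106553748965 armaz -5.228432482899673 
 [[ 0.6227  0.3002  0.7226]
 [ 0.1263 -0.9499  0.2858]
 [ 0.7722 -0.0867 -0.6294]]
[-0.2258 -0.06    0.4162]
```

Emit:
arm_command(plan="-0.0226 -0.006 0.0416 0;-0.0226 -0.006 0.0416 0;-0.0226 -0.006 0.0416 0;-0.0226 -0.006 0.0416 0;-0.0226 -0.006 0.0416 0;-0.0226 -0.006 0.0416 0;-0.0226 -0.006 0.0416 0;-0.0226 -0.006 0.0416 0;-0.0226 -0.006 0.0416 0;-0.0226 -0.006 0.0416 0")

```text
clock: 11.48
tcp_pos: [0.6541, 0.0973, 0.6446]
orientation: [-2.63, -0.331, -1.243]
contact_force: [1.2, 0.3, 0.5]
grip_width: 0.0855
gripper_force: 0.0
```

```bash
python3 -c "
from h import *
o,M=state(); print((np.array([.4107,.2378,.1708])-o['tcp_pos'])@M,(np.array([.5,.22,.33])-o['tcp_pos'])@M)"
```

```text
t 11.47 q [-0.3965 -0.1611  0.2028  1.6438 -0.1697  0.7727 -1.436 ] p [0.6541 0.0973 0.6446] F [1.1597 0.3388 0.5464] w 0.08552694388366228 0.0
lean 51.62826854329387 az 21.38217233340583 armaz 8.460573711080576 
 [[ 0.6184  0.2908  0.73  ]
 [ 0.1102 -0.9519  0.2858]
 [ 0.7781 -0.0963 -0.6208]]
[-0.5037 -0.1589  0.1565] [-0.3265 -0.1313  0.1178]
```

```bash
cat > kin.py <<'E'
import numpy as np
from scipy.spatial.transform import Rotation as R
from scipy.optimize import least_squares
import itertools
D=[([-1.22907231,.47779997,.0223447,1.55648213,-.01148871,1.10929971,-.08307841],[.29323645,.6072582,.209013],[-7.00513574e-01,-3.06222209,2.89269308e-03]),
([-1.48987058,.29642062,.45094953,.78982588,-.14653092,1.91525356,-.00713955],[.2719,.5641,.6955],[.691,3.018,.248]),
([-1.0032,.3813,1.2456,1.1164,-.5373,1.8192,-1.1654],[.5999,.1307,.5993],[-2.959,-.521,-.14]),
([-.3342,.6173,.2121,.4606,-.2444,1.9152,-1.4717],[.7593,.1819,.6164],[-2.976,-.556,-.225]),
([-.7406,.2294,1.3232,.2409,-.9393,1.9153,-1.4939],[.512,.1457,1.0387],[-2.647,-.456,-1.223]),
([-.1776,-.3358,-.1227,1.3139,-.1954,1.3727,-1.7114],[.4282,.1564,.82],[-2.62,-.277,-1.019]),
([.4317,.206,-.3191,.3025,-.38,1.9097,-1.3776],[.5328,-.0475,.9903],[-2.656,-.424,-1.109]),
([-.3965,-.1611,.2028,1.6438,-.1697,.7727,-1.436],[.6541,.0973,.6446],[-2.63,-.331,-1.243])]
lo=np.array([-2.96,-.34,-1.41,.24,-1.37,.17,-2.96]);hi=np.array([2.96,2.1,1.46,2.44,4.51,1.92,2.96])
def fk(q,s,p):
    h,l1,e,l2,e2,w,l3,c1,c7=p
    A=R.from_euler("z",s[0]*q[0]+c1); pos=np.array([0,0,h])
    A=A*R.from_euler("y",q[1])*R.from_euler("z",s[1]*q[2]); pos=pos+A.apply([e,0,l1])
    A=A*R.from_euler("y",q[3])*R.from_euler("z",s[2]*q[4]); pos=pos+A.apply([e2,0,l2])
    A=A*R.from_euler("y",q[5]); pos=pos+A.apply([w,0,l3])
    return pos, A*R.from_euler("z",s[3]*q[6]+c7)
def res(p,s):
    o=[]
    for q,x,v in D:
        a,B=fk(q,s,p); o+=list(a-x)+list((R.from_rotvec(v).inv()*B).as_rotvec()*.3)
    return np.array(o)
if __name__=="__main__":
    best=None
    for s in itertools.product([1,-1],repeat=4):
      for c7 in(0,1.57,3.14,-1.57):
        f=least_squares(res,[.33,.4,0,.4,0,0,.25,0,c7],args=(s,))
        if best is None or f.cost<best[0]: best=(f.cost,s,f.x)
    print(best,abs(res(best[2],best[1])).max()); np.savez("kin.npz",s=best[1],p=best[2])
E
python3 kin.py
```

```text
(np.float64(0.0012773718378613125), (-1, -1, -1, -1), array([ 0.27423341,  0.53713327,  0.00366903,  0.48152686, -0.00693153,
        0.00239609,  0.33290045, -0.08110142,  1.50396298])) 0.021894931517807054
```

```bash
python3 - <<'E'
s=open("kin.py").read()
s=s.replace("h,l1,e,l2,e2,w,l3,c1,c7=p","h,l1,e,l2,e2,w,l3,c1,c7,x0,y0,y1,y2,y3=p").replace('pos=np.array([0,0,h])','pos=A.apply([x0,y0,h])')
s=s.replace("[e,0,l1]","[e,y1,l1]").replace("[e2,0,l2]","[e2,y2,l2]").replace("[w,0,l3]","[w,y3,l3]").replace(".25,0,c7]",".25,0,c7,0,0,0,0,0]")
s+='''
def ik(pos,Rt,q0=None,n=12):
    k=np.load("kin.npz");rng=np.random.default_rng(0);b=None
    def f(q):
        a,B=fk(q,k["s"],k["p"]); return np.r_[a-pos,(Rt.inv()*B).as_rotvec()*.3]
    for i in range(n):
        g=q0 if i==0 and q0 is not None else rng.uniform(np.maximum(lo,-1.5),np.minimum(hi,1.9))
        r=least_squares(f,np.clip(g,lo+1e-3,hi-1e-3),bounds=(lo,hi),max_nfev=60)
        if b is None or r.cost<b.cost: b=r
        if b.cost<1e-8: break
    return np.linalg.norm(b.fun[:3]),np.degrees(np.linalg.norm(b.fun[3:])/.3),b.x
'''
# move main to end
i=s.index('if __name__'); j=s.index("\ndef ik"); s=s[:i]+s[j:]+"\n"+s[i:j]
open("kin.py","w").write(s)
E
python3 kin.py
cat > t.py <<'E'
from kin import *
# tool orientation family: cup axis a; lean phi outward az; y perpendicular to a
a=np.array([.918,.336,.208]); az=np.radians(20.1)
base=np.array([.4788,.2676,.082])
def tool(phi,az=az,flip=1):
    z=np.array([np.sin(phi)*np.cos(az),np.sin(phi)*np.sin(az),-np.cos(phi)])
    y=flip*np.array([np.sin(az),-np.cos(az),0]); x=np.cross(y,z); return R.from_matrix(np.c_[x,y,z])
if __name__=="__main__":
    np.set_printoptions(precision=3,suppress=True)
    for phi in(51,45,38,30,20,10,0,-20):
        T=tool(np.radians(phi)); z=T.as_matrix()[:,2]
        print(phi,[ (lambda v:(round(v[0],3),round(v[1],1),v[2]))(ik(base+.026*a+(.010-b)*z,T)) for b in(0,.1)])
    for phi in(51,45,38,30,0,-30,-45,-60):
        for f in(1,-1):
            T=tool(np.radians(phi),az,f); v=ik(np.array([.549,.006,.138]),T); w=ik(np.array([.53,-.30,.09]),T); print("plate",phi,f,round(v[0],3),round(v[1],1),v[2],"mat",round(w[0],3),round(w[1],1))
E
python3 t.py
```

```text
(np.float64(7.420544261701153e-08), (-1, -1, -1, -1), array([ 2.87065453e-01,  5.41807661e-01, -2.93482371e-06,  4.72479802e-01,
        5.91739770e-05, -5.33849374e-05,  3.48282763e-01,  7.57336836e-05,
        1.57096823e+00, -1.96823876e-06, -3.05121427e-02, -3.14861047e-02,
       -3.65045228e+00,  3.65013847e+00])) 0.0001908014675106676
51 [(np.float64(0.009), np.float64(1.4), array([ 0.299,  1.056, -1.41 ,  2.44 ,  2.215,  1.355,  2.694])), (np.float64(0.036), np.float64(7.5), array([ 0.295,  0.506, -1.41 ,  2.44 ,  1.781,  0.938,  2.641]))]
45 [(np.float64(0.008), np.float64(1.5), array([-0.684,  0.402, -0.122,  2.44 ,  2.411,  0.533,  1.927])), (np.float64(0.017), np.float64(3.7), array([ 0.381,  0.428, -1.41 ,  2.44 ,  1.732,  0.779,  2.708]))]
38 [(np.float64(0.0), np.float64(0.0), array([-0.308,  0.402, -0.512,  2.379,  2.079,  0.482,  2.351])), (np.float64(0.0), np.float64(0.0), array([-0.134,  0.136, -0.726,  2.44 ,  1.617,  0.377,  2.737]))]
30 [(np.float64(0.002), np.float64(0.8), array([-0.774,  0.345,  0.059,  2.329,  1.79 ,  0.172,  2.589])), (np.float64(0.0), np.fl
[... 1533 characters left out ...]
1.097  0.272  2.935] mat 0.0 0.0
plate 0 1 0.0 0.0 [-0.955  0.659  1.188  1.978 -0.729  1.02  -0.638] mat 0.0 0.0
plate 0 -1 0.0 0.0 [-0.725  0.448  0.78   1.967 -0.404  0.887  2.188] mat 0.0 0.0
plate -30 1 0.0 0.0 [ 0.218  0.737 -0.621  1.509  0.386  1.565 -1.715] mat 0.0 0.0
plate -30 -1 0.0 0.0 [ 0.507  1.011 -1.236  1.487  0.737  1.808  1.113] mat 0.0 0.0
plate -45 1 0.0 0.0 [-0.401  0.85   0.355  1.382 -0.057  1.71  -1.26 ] mat 0.0 0.0
plate -45 -1 0.0 0.0 [ 0.262  0.975 -0.841  1.32   0.518  1.92   1.286] mat 0.0 0.0
plate -60 1 0.005 1.4 [-0.489  1.04   0.542  1.26  -0.109  1.92  -1.135] mat 0.0 0.0
plate -60 -1 0.005 1.4 [-0.489  1.04   0.542  1.26  -0.109  1.92   2.007] mat 0.0 0.0
```

```bash
cat > sim.py <<'E'
from t import *
k=np.load("kin.npz"); np.set_printoptions(precision=2,suppress=True)
def loc(q0,pos,Rt):
    q0=np.clip(q0,lo+1e-3,hi-1e-3)
    f=lambda q: (lambda a:np.r_[a[0]-pos,(Rt.inv()*a[1]).as_rotvec()*.3,(q-q0)*.003])(fk(q,k["s"],k["p"]))
    q=least_squares(f,q0,bounds=(lo,hi),max_nfev=40).x; e=f(q); return q,np.linalg.norm(e[:3])*1e3,np.degrees(np.linalg.norm(e[3:6])/.3)
def go(q,p0,p1,T0,yaw=0,n=10):
    me=0,0
    for i in range(1,n+1):
        T=T0*R.from_euler("z",np.radians(yaw)*i/n); q,a,b=loc(q,p0+(p1-p0)*i/n,T); me=max(me[0],a),max(me[1],b)
    return q,p1,T,me
E
cat > s1.py <<'E'
from sim import *
for phi in(38,41,44,47):
  T0=tool(np.radians(phi),np.radians(21)); z=T0.as_matrix()[:,2]
  q,_,_=loc(np.array([-.3965,-.1611,.2028,1.6438,-.1697,.7727,-1.436]),np.array([.654,.097,.645]),T0)
  G=base+.030*a+.010*z
  print("PHI",phi)
  p=np.array([.654,.097,.645]);T=T0
  for name,w,yaw in [("side",[.45,.45,.5],0),("low",[.45,.45,.25],0),("above",G+[0,0,.14],0),("grasp",G,0),("up",G+[0,0,.2],0),("plateup",[.549,.006,.33],0)]:
    q,p,T,me=go(q,p,np.array(w),T,yaw); print(name,np.array(me),q)
  for y in(180,-180):
    q2,p2,T2,me=go(q,p,np.array([.549,.006,.132]),T,y,18); print("flip",y,np.array(me),q2)
    q3,p3,T3,me=go(q2,p2,np.array([.549,.006,.33]),T2); print("lift",np.array(me),q3)
    q3,p3,T3,me=go(q3,p3,np.array([.53,-.302,.2]),T3); print("mat",np.array(me),q3)
    q3,p3,T3,me=go(q3,p3,np.array([.53,-.302,.085]),T3); print("matlow",np.array(me),q3)
E
python3 s1.py
```

```text
PHI 38
side [0.01 0.  ] [-0.71 -0.02 -0.4   1.71  0.51  1.   -2.49]
low [0.18 0.09] [-1.5   0.14  0.42  2.13  0.82  0.51 -2.96]
above [0. 0.] [-1.29  0.04  0.57  2.32  0.92  0.25 -2.77]
grasp [21.92  8.64] [-0.8   0.31  0.1   2.27  1.1   0.17 -2.96]
up [18.43  7.19] [-1.23 -0.07  0.47  2.25  0.7   0.42 -2.52]
plateup [0.02 0.01] [-1.   -0.34  0.84  2.22  0.19  0.51 -1.44]
flip 180 [39.31  3.  ] [ 0.47  0.24 -0.46  2.33 -1.37  0.17 -2.96]
lift [22.06  8.31] [ 1.88 -0.34 -1.41  2.22 -1.37  0.87 -2.96]
mat [47.5   6.63] [-0.04  0.46  0.99  2.09 -1.3   1.06 -2.62]
matlow [0.02 0.01] [ 0.54  0.5   0.23  2.12 -1.37  0.71 -2.44]
flip -180 [46.85  3.12] [-1.59 -0.34  1.46  2.44  0.96  0.21  1.01]
lift [31.    2.01] [-1.   -0.34  0.84  2.22  0.19  0.51  1.7 ]
mat [67.14  8.89] [-0.96 -0.34  1.46  2.25 -0.14  0.42  2.58]
matlow [134.48  13.15] [-1.   -0.34  1.46  2.4   0.18  0.23  2.25]
PHI 41
side [0.01 0.  ] [-0.65 -0.04 -0.46  1.75  0.56  0.95 -2.54]
low [0.69 0.34] [-2.01  0.2   1.    2.19  0.8   0.38 -2.96]
above [1.02 0.35] [-2.02  0.05  1.36  2.38  1.14  0.17 -2.96]
grasp [27.95 11.01] 
[... 1769 characters left out ...]

grasp [40.02 15.76] [-0.94  0.28  0.24  2.28  1.08  0.17 -2.96]
up [39.68 14.27] [-2.13  0.05  1.46  2.31  1.14  0.21 -2.96]
plateup [51.26  3.2 ] [-0.85 -0.34  0.76  2.33 -0.06  0.28 -1.17]
flip 180 [59.83  8.59] [ 0.94  0.33 -0.88  2.32 -1.37  0.17 -2.83]
lift [20.48  7.15] [ 1.7  -0.2  -1.33  2.24 -1.37  0.72 -2.96]
mat [3.6  1.14] [ 1.31  0.41 -0.61  2.06 -1.01  0.61 -2.75]
matlow [0. 0.] [ 1.37  0.66 -0.7   2.11 -1.13  0.39 -2.46]
flip -180 [54.59  8.75] [-1.58 -0.34  1.46  2.44  1.14  0.17  0.83]
lift [38.5   8.04] [-0.85 -0.34  0.76  2.33 -0.07  0.28  1.97]
mat [73.29 10.24] [-0.9  -0.34  1.46  2.3  -0.51  0.35  2.96]
matlow [141.05  15.  ] [-0.95 -0.34  1.46  2.43 -0.32  0.17  2.75]
```

```bash
cat > s2.py <<'E'
from sim import *
for phi in(38,41,44):
  T0=tool(np.radians(phi),np.radians(21),-1); z=T0.as_matrix()[:,2]
  q,_,_=loc(np.array([-.3965,-.1611,.2028,1.6438,-.1697,.7727,1.706]),np.array([.654,.097,.645]),T0)
  G=base+.030*a+.010*z
  print("PHI",phi)
  p=np.array([.654,.097,.645]);T=T0
  for name,w,yaw in [("side",[.45,.45,.5],0),("low",[.45,.45,.25],0),("above",G+[0,0,.14],0),("grasp",G,0),("up",G+[0,0,.2],0),("plateup",[.549,.006,.33],0)]:
    q,p,T,me=go(q,p,np.array(w),T,yaw); print(name,np.array(me),q)
  for y in(180,-180):
    q2,p2,T2,me=go(q,p,np.array([.549,.006,.132]),T,y,18); print("flip",y,np.array(me),q2)
    q3,p3,T3,me=go(q2,p2,np.array([.549,.006,.33]),T2); print("lift",np.array(me),q3)
    q3,p3,T3,me=go(q3,p3,np.array([.53,-.302,.2]),T3); print("mat",np.array(me),q3)
    q3,p3,T3,me=go(q3,p3,np.array([.53,-.302,.085]),T3); print("matlow",np.array(me),q3)
E
python3 s2.py
```

```text
PHI 38
side [0.01 0.  ] [-0.71 -0.02 -0.4   1.71  0.51  1.    0.65]
low [0.01 0.  ] [-0.77  0.17 -0.38  2.09  0.99  0.62  0.05]
above [0. 0.] [-0.53  0.07 -0.22  2.28  1.    0.29  0.29]
grasp [0.03 0.01] [-0.39  0.39 -0.4   2.38  2.14  0.43 -0.85]
up [0.04 0.01] [-0.4  -0.01 -0.33  2.2   0.62  0.39  0.69]
plateup [0.02 0.01] [-0.55 -0.19  0.51  2.21 -0.25  0.49  2.1 ]
flip 180 [8.28 2.98] [ 0.43  0.23 -0.43  2.33 -1.37  0.17  0.17]
lift [4.25 1.51] [ 0.4  -0.11 -0.34  2.16 -0.59  0.53 -0.72]
mat [0.01 0.  ] [ 0.77  0.3  -0.05  2.04 -0.96  0.71  0.25]
matlow [0. 0.] [ 0.86  0.5  -0.16  2.1  -1.2   0.55  0.59]
flip -180 [93.73 10.46] [-1.63 -0.24  1.46  2.44  1.99  0.17  2.96]
lift [76.56 16.54] [-1.06 -0.24  0.84  2.44  1.96  0.17  2.96]
mat [60.66 25.7 ] [-1.11 -0.34  1.46  2.44  2.47  0.17  2.96]
matlow [158.1   25.68] [-1.12 -0.34  1.46  2.44  2.41  0.17  2.96]
PHI 41
side [0.01 0.  ] [-0.65 -0.04 -0.46  1.75  0.56  0.95  0.6 ]
low [0.01 0.  ] [-0.73  0.17 -0.45  2.12  1.13  0.63 -0.09]
above [0. 0.] [-0.49  0.07 -0.27  2.32  1.3   0.28 -0.01]
grasp [0.03 0.01] [-0.34  0.41 -0.47  
[... 841 characters left out ...]
2]
grasp [0.02 0.01] [-0.31  0.44 -0.52  2.44  2.32  0.63 -1.01]
up [0.04 0.01] [-0.38 -0.03 -0.38  2.28  1.03  0.31  0.27]
plateup [0.04 0.02] [-0.89 -0.34  0.78  2.29  0.05  0.35  1.85]
flip 180 [63.12  5.87] [-1.43 -0.12  1.46  2.44 -0.95  0.17 -0.24]
lift [47.27  4.62] [-0.44 -0.2   0.43  2.28 -0.51  0.37 -0.77]
mat [0.08 0.02] [ 0.16  0.42  0.78  2.12 -1.37  1.03  0.63]
matlow [0.02 0.01] [ 0.95  0.53 -0.21  2.12 -1.37  0.6   0.81]
flip -180 [95.55  6.62] [-1.62 -0.3   1.46  2.44  2.04  0.17  2.96]
lift [78.51 12.33] [-1.12 -0.31  0.92  2.44  2.01  0.17  2.96]
mat [60.81 24.42] [-1.11 -0.34  1.46  2.44  2.46  0.17  2.96]
matlow [158.53  24.39] [-1.12 -0.34  1.46  2.44  2.4   0.17  2.96]
```

```bash
cat > s3.py <<'E'
from sim import *
for phi in(38,41,44):
 for du,zp in((.06,.17),(.09,.2)):
  T0=tool(np.radians(phi),np.radians(21),-1); z=T0.as_matrix()[:,2]
  q,_,_=loc(np.array([-.3965,-.1611,.2028,1.6438,-.1697,.7727,1.706]),np.array([.654,.097,.645]),T0)
  G=base+.030*a+.010*z
  print("PHI",phi,du)
  p=np.array([.654,.097,.645]);T=T0
  for name,w,yaw in [("side",[.45,.45,.5],0),("low",[.45,.45,.25],0),("above",G+[0,0,.14],0),("grasp",G,0),("up",G+[0,0,du],0),("plateup",[.549,.006,zp],0)]:
    q,p,T,me=go(q,p,np.array(w),T,yaw)
    if name in("grasp","up","plateup"):print(name,np.array(me),q)
  for y in(180,-180):
    q2,p2,T2,me=go(q,p,np.array([.549,.006,.132]),T,y,18); print("flip",y,np.array(me),q2)
    q3,p3,T3,me=go(q2,p2,np.array([.549,.006,.28]),T2); print("lift",np.array(me),q3)
    q3,p3,T3,me=go(q3,p3,np.array([.53,-.302,.2]),T3); print("mat",np.array(me),q3)
    q3,p3,T3,me=go(q3,p3,np.array([.53,-.302,.085]),T3); print("matlow",np.array(me),q3)
E
python3 s3.py
```

```text
PHI 38 0.06
grasp [0.03 0.01] [-0.39  0.39 -0.4   2.38  2.14  0.43 -0.85]
up [0.01 0.  ] [-0.49  0.23 -0.28  2.35  1.79  0.3  -0.51]
plateup [0.12 0.04] [ 1.24  0.47 -1.4   2.32  1.26  0.25  0.78]
flip 180 [0.04 0.01] [ 1.19  0.64 -1.41  2.34  1.65  0.38 -2.68]
lift [0.21 0.02] [ 1.48 -0.   -1.39  2.19 -0.72  0.44 -0.53]
mat [0.01 0.  ] [ 1.53  0.48 -1.    1.99 -0.32  0.53 -0.29]
matlow [0. 0.] [ 1.44  0.67 -0.9   2.06 -0.25  0.3  -0.24]
flip -180 [4.36 1.57] [ 0.99  0.43 -1.11  2.38  2.2   0.17  2.96]
lift [55.32 11.23] [ 1.23  0.23 -1.41  2.36  2.05  0.17  2.96]
mat [55.5  19.21] [ 1.63  0.59 -1.22  2.31  2.72  0.17  2.96]
matlow [47.43 18.54] [ 1.46  0.73 -0.99  2.27  2.84  0.17  2.96]
PHI 38 0.09
grasp [0.03 0.01] [-0.39  0.39 -0.4   2.38  2.14  0.43 -0.85]
up [0.02 0.01] [-0.51  0.17 -0.25  2.33  1.5   0.27 -0.22]
plateup [0.13 0.05] [ 1.3   0.35 -1.41  2.29  0.66  0.19  1.34]
flip 180 [0.08 0.03] [ 1.18  0.62 -1.39  2.35  1.65  0.36 -2.69]
lift [0.21 0.02] [ 1.48 -0.   -1.39  2.19 -0.72  0.44 -0.53]
mat [0.01 0.  ] [ 1.53  0.48 -1.    1.99 -0.32  0.53 -0.29]
matlow [0. 0.] [ 1.
[... 2383 characters left out ...]
HI 44 0.09
grasp [0.02 0.01] [-0.31  0.44 -0.52  2.44  2.32  0.63 -1.01]
up [0.01 0.  ] [-0.37  0.19 -0.43  2.39  1.98  0.39 -0.71]
plateup [12.51  1.59] [ 1.28  0.42 -1.41  2.37  1.96  0.17  0.08]
flip 180 [10.4  1.3] [ 1.23  0.69 -1.41  2.39  2.    0.37 -2.96]
lift [25.07  2.9 ] [ 1.52 -0.04 -1.36  2.26 -1.15  0.42 -0.09]
mat [0.01 0.  ] [ 1.52  0.48 -0.91  2.03 -0.65  0.51  0.06]
matlow [0. 0.] [ 1.49  0.72 -0.9   2.09 -0.62  0.28  0.19]
flip -180 [10.36  1.31] [ 1.    0.43 -1.07  2.42  2.92  0.21  2.29]
lift [29.39  5.78] [ 0.08 -0.06 -0.06  2.42  4.51  0.26  0.47]
mat [24.2  8.6] [-0.13  1.02  1.46  2.17  4.51  1.75  0.77]
matlow [12.34  3.04] [-0.08  1.18  1.34  2.19  4.41  1.76  0.87]
```

Emit:
arm_command(plan="0 0 0 -10.6;0 0 0 -10.6;0 0 0 -10.6;0 0 0 -10.6;0 0 0 -10.6;0 0 0 -10.6;0 0 0 -10.6;0 0 0 -10.6;0 0 0 -10.6;0 0 0 -10.6;0 0 0 -10.6;0 0 0 -10.6;0 0 0 -10.6;0 0 0 -10.6;0 0 0 -10.6;0 0 0 -10.6;0 0 0 -10.6")

```text
clock: 13.6
tcp_pos: [0.6541, 0.0967, 0.6456]
orientation: [-0.291, 2.236, 0.263]
contact_force: [0.2, -0.3, 0.1]
grip_width: 0.0852
gripper_force: 0.0
```

```bash
python3 -c "
from h import *
o,M=state(); print((np.array([.47,.45,.5])-o['tcp_pos'])@M)"
```

```text
t 13.6 q [-0.964  -0.2566  0.6212  1.6619  0.1132  0.7888  1.5022] p [0.6541 0.0967 0.6456] F [ 0.1959 -0.3438  0.0969] w 0.08518835964054006 0.0
lean 51.588528867949755 az 21.3965056551774 armaz 8.407001712832779 
 [[-0.6163 -0.2965  0.7296]
 [-0.119   0.9509  0.2859]
 [-0.7785  0.0894 -0.6213]]
[0.1847 0.3775 0.0572]
```

Emit:
arm_command(plan="0.0205 0.042 0.0064 0;0.0205 0.042 0.0064 0;0.0205 0.042 0.0064 0;0.0205 0.042 0.0064 0;0.0205 0.042 0.0064 0;0.0205 0.042 0.0064 0;0.0205 0.042 0.0064 0;0.0205 0.042 0.0064 0;0.0205 0.042 0.0064 0;0.039 -0.0045 0.031 0;0.039 -0.0045 0.031 0;0.039 -0.0045 0.031 0;0.039 -0.0045 0.031 0;0.039 -0.0045 0.031 0")

```text
clock: 15.35
tcp_pos: [0.4704, 0.4526, 0.25]
orientation: [-0.284, 2.237, 0.267]
contact_force: [2.1, 1.4, -0.1]
grip_width: 0.0856
gripper_force: 0.0
```

Run:
```python
from h import *
o,M=state()
a=np.array([.918,.336,.208]);z=M[:,2];G=np.array([.4788,.2676,.082])+.03*a+.01*z
print("G",G,"above",(G+[0,0,.14]-o['tcp_pos'])@M,"psi",np.degrees(np.arccos(a@z)))
```

```text
t 15.35 q [-0.8793  0.1966 -0.3212  2.2213  1.5793  0.657  -0.6691] p [0.4704 0.4526 0.25  ] F [ 2.122   1.4376 -0.0829] w 0.08556028161752874 0.0
lean 51.59152123345113 az 21.40565953876604 armaz 43.894397734175755 
 [[-0.6182 -0.2926  0.7295]
 [-0.1129  0.9516  0.286 ]
 [-0.7779  0.0944 -0.6213]]
G [0.5136 0.2805 0.082 ] above [ 0.0144 -0.179  -0.0003] psi 50.46159131280729
```

Emit:
arm_command(plan="0.003 -0.036 0 0;0.003 -0.036 0 0;0.003 -0.036 0 0;0.003 -0.036 0 0;0.003 -0.036 0 0")

```text
clock: 15.98
tcp_pos: [0.5118, 0.2895, 0.2242]
orientation: [-0.285, 2.237, 0.264]
contact_force: [-0.4, 0.5, -0.1]
grip_width: 0.0854
gripper_force: 0.0
```

```bash
cat >> h.py <<'E'
A=np.array([.918,.336,.208]); BASE=np.array([.4788,.2676,.082])
def plan(du,t=.03,adv=.010):
    o,M=state(); z=M[:,2]; y=M[:,1]; G=BASE+t*A+adv*z
    print("G",G,"psi",np.degrees(np.arccos(A@z)),"to G+du",(G+[0,0,du]-o['tcp_pos'])@M)
    # yaw so that y perpendicular to A
    print("yaw",np.degrees(np.arctan2(-(A@M[:,1]),-(A@M[:,0])))," up dir",M[2])
E
python3 - <<'E'
from h import *
plan(.14)
im,d,P=cloud("wrist"); cv2.imwrite("pics/w1.png",im[:,:,::-1])
E
```

```text
t 15.97 q [-0.4692  0.0996 -0.3745  2.4292  2.0885  0.4495 -0.9587] p [0.5118 0.2895 0.2242] F [-0.3604  0.5427 -0.0594] w 0.08543805151685233 0.0
lean 51.55954151809111 az 21.272464371857883 armaz 29.49680543277678 
 [[-0.618  -0.2922  0.7299]
 [-0.1145  0.9519  0.2842]
 [-0.7778  0.0921 -0.6217]]
G [0.5136 0.2805 0.082 ] psi 50.49067698287906 to G+du [ 0.0016 -0.0093  0.0001]
yaw -5.266866597173462  up dir [-0.7778  0.0921 -0.6217]
```

View pics/w1.png

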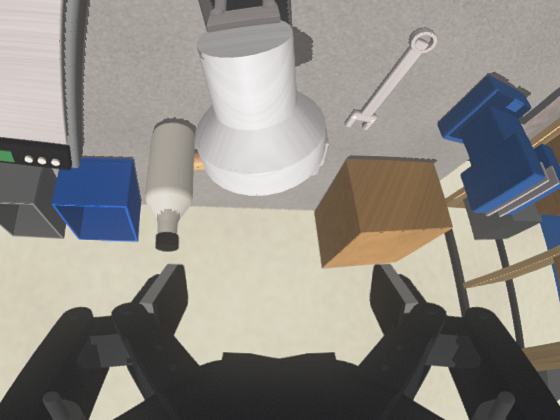

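The wrist view shows the cup at about (262,100), between the open pads, with its axis near vertical in the picture. The line-up is good apart from 5° of yaw.

Emit:
arm_command(plan="0.001 -0.005 0 -2.7;0 -0.004 0 -2.6")

```text
clock: 16.27
tcp_pos: [0.5143, 0.2817, 0.2232]
orientation: [-0.387, 2.216, 0.214]
contact_force: [0.5, 0.1, 0.2]
grip_width: 0.0855
gripper_force: 0.0
```

Run:
```python
from h import *
plan(.06)
im,d,P=cloud("wrist"); np.savez("w2.npz",im=im,P=P)
from scipy.spatial import cKDTree
from scipy.optimize import least_squares
prof=np.array([[0,0],[0,33],[60,33],[84,56],[110,56],[110,53]])/1e3
T=cKDTree(np.vstack([np.linspace(prof[i],prof[i+1],40) for i in range(5)]))
Q=P.reshape(-1,3); e=np.radians(12)
m=(abs(Q[:,0]-.53)<.1)&(abs(Q[:,1]-.28)<.09)&(Q[:,2]>.085)&(Q[:,2]<.17); Q=Q[m]
def f(p):
    a=np.array([np.cos(p[2])*np.cos(e),np.sin(p[2])*np.cos(e),np.sin(e)]); d=Q-p[[0,1,3]]; t=d@a
    return T.query(np.c_[t,np.linalg.norm(d-np.outer(t,a),axis=1)])[0]
s=least_squares(f,[.4788,.2676,.35,.082],loss="soft_l1",f_scale=.002); print(m.sum(),s.x,np.degrees(s.x[2]),np.median(f(s.x)))
```

```text
t 16.27 q [-0.3842  0.103  -0.4383  2.4319  2.1216  0.4455 -0.8785] p [0.5143 0.2817 0.2232] F [0.4983 0.073  0.1872] w 0.08546816464386973 0.0
lean 51.5821497662154 az 21.260133342255852 armaz 28.71318883429418 
 [[-0.588  -0.348   0.7302]
 [-0.202   0.9373  0.2841]
 [-0.7833  0.0196 -0.6214]]
G [0.5136 0.2805 0.082 ] psi 50.467848965742064 to G+du [ 0.0642 -0.0025  0.0496]
yaw 0.0375037519478217  up dir [-0.7833  0.0196 -0.6214]
16512 [0.48   0.2689 0.3632 0.0814] 20.812571313484195 0.0005657755235278883
```

Emit:
arm_command(plan="0.021 -0.0004 0.017 0;0.021 -0.0004 0.017 0;0.021 -0.0004 0.016 0")

```text
clock: 16.7
tcp_pos: [0.5131, 0.2841, 0.1546]
orientation: [-0.43, 2.229, 0.176]
contact_force: [-0.1, 1.0, -3.8]
grip_width: 0.0856
gripper_force: 0.0
```

```bash
sed -i 's/^A=.*/e_,h_=np.radians(12),np.radians(20.6);A=np.array([np.cos(e_)*np.cos(h_),np.cos(e_)*np.sin(h_),np.sin(e_)]); BASE=np.array([.4797,.2687,.0816])/' h.py
python3 - <<'E'
from h import *
plan(0)
E
```

```text
t 16.7 q [ 0.2189  0.5074 -1.1887  2.4337  2.0997  0.8624 -0.6526] p [0.5131 0.2841 0.1546] F [-0.0611  1.0197 -3.8431] w 0.085642843731659 0.0
lean 50.262650524782416 az 20.400690101211683 armaz 28.97580290570724 
 [[-0.5904 -0.3633  0.7208]
 [-0.2459  0.9315  0.2681]
 [-0.7687 -0.019  -0.6393]]
G [0.5144 0.2817 0.0814] psi 51.737681564958514 to G+du [ 0.0561 -0.0013  0.047 ]
yaw 1.1645017723532636  up dir [-0.7687 -0.019  -0.6393]
```

Emit:
arm_command(plan="0.011 0 0.0094 0.3;0.011 0 0.0094 0.3;0.011 -0.001 0.0094 0.3;0.011 0 0.0094 0.2")

```text
clock: 17.2
tcp_pos: [0.5198, 0.2847, 0.0936]
orientation: [-0.406, 2.246, 0.18]
contact_force: [-0.2, 0.2, 0.1]
grip_width: 0.0857
gripper_force: 0.0
```

Run:
```python
from h import *
plan(0)
```

```text
t 17.2 q [ 0.3143  0.9922 -1.4064  2.4334  2.1893  1.2847 -0.4486] p [0.5198 0.2847 0.0936] F [-0.1599  0.1652  0.0704] w 0.08569546119927368 0.0
lean 49.610066398220155 az 20.08653967666398 armaz 28.70908344834169 
 [[-0.6061 -0.3479  0.7153]
 [-0.2294  0.9375  0.2616]
 [-0.7616 -0.0055 -0.648 ]]
G [0.5143 0.2816 0.0814] psi 52.39209725569739 to G+du [ 0.0134 -0.0009  0.0032]
yaw -0.21700899576617524  up dir [-0.7616 -0.0055 -0.648 ]
```

Emit:
arm_command(plan="0.006 0 0.0015 0;0.006 -0.001 0.0015 0;0.002 0 0.001 0")

```text
clock: 17.58
tcp_pos: [0.5195, 0.2856, 0.0829]
orientation: [-0.408, 2.245, 0.179]
contact_force: [0.3, 0.4, 0.1]
grip_width: 0.0851
gripper_force: 0.0
```

Run:
```python
from h import *
plan(0)
```

```text
t 17.57 q [ 0.3092  1.0483 -1.4086  2.4347  2.217   1.3294 -0.4314] p [0.5195 0.2856 0.0829] F [0.3439 0.3966 0.0535] w 0.0851059855889297 0.0
lean 49.60205649756082 az 20.092134492048743 armaz 28.80276467719423 
 [[-0.6055 -0.3491  0.7152]
 [-0.2313  0.937   0.2616]
 [-0.7615 -0.007  -0.6481]]
G [0.5143 0.2816 0.0814] psi 52.40005978293063 to G+du [ 0.0052 -0.0019 -0.0037]
yaw -0.09874590664162376  up dir [-0.7615 -0.007  -0.6481]
```

Emit:
arm_command(plan="0.003 -0.001 -0.004 0;0.002 -0.001 -0.002 0;0 0 0 0")

```text
clock: 17.95
tcp_pos: [0.5187, 0.2848, 0.0838]
orientation: [-0.408, 2.249, 0.177]
contact_force: [0.6, 0.3, -0.7]
grip_width: 0.0854
gripper_force: 0.0
```

Run:
```python
from h import *
plan(0)
```

```text
t 17.95 q [ 0.3094  1.0397 -1.4092  2.435   2.208   1.324  -0.4334] p [0.5187 0.2848 0.0838] F [ 0.5898  0.3343 -0.6554] w 0.08537219468254056 0.0
lean 49.41318780316165 az 19.9589006567423 armaz 28.771982454360966 
 [[-0.6079 -0.3478  0.7138]
 [-0.232   0.9375  0.2592]
 [-0.7594 -0.008  -0.6506]]
G [0.5143 0.2816 0.0813] psi 52.59016648243584 to G+du [ 0.0053 -0.0015 -0.0023]
yaw -0.18480313878249058  up dir [-0.7594 -0.008  -0.6506]
```

Emit:
arm_command(plan="0 0 0 0;0 0 0 0;0 0 0 0;0 0 0 0;0 0 0 0;0 0 0 0;0 0 0 0;0 0 0 0", hand=1, grip_force=60)

```text
clock: 18.95
tcp_pos: [0.5187, 0.2835, 0.0842]
orientation: [-0.406, 2.248, 0.173]
contact_force: [-23.9, -16.7, 24.0]
grip_width: 0.0588
gripper_force: 57.2
```

Run:
```python
from h import *
plan(0)
im,d,P=cloud("side"); np.savez("s1.npz",im=im,P=P)
im2,d,P2=cloud("scene"); np.savez("s2.npz",im=im2,P=P2)
c=np.hstack([cv2.resize(im[110:270,150:310],(400,400)),cv2.resize(im2[140:300,290:450],(400,400))]); cv2.imwrite("pics/g1.png",c[:,:,::-1])
```

```text
t 18.95 q [ 0.3098  1.039  -1.41    2.436   2.2062  1.3275 -0.4334] p [0.5187 0.2835 0.0842] F [-23.9142 -16.7343  23.9854] w 0.05877438605495874 57.168369797291234
lean 49.44185143195799 az 19.70113313257345 armaz 28.653049414251637 
 [[-0.6075 -0.3455  0.7153]
 [-0.2321  0.9384  0.2561]
 [-0.7597 -0.0105 -0.6502]]
G [0.5143 0.2816 0.0813] psi 52.564747575727026 to G+du [ 0.0053 -0.0002 -0.0018]
yaw -0.31896863240857803  up dir [-0.7597 -0.0105 -0.6502]
```

View pics/g1.png

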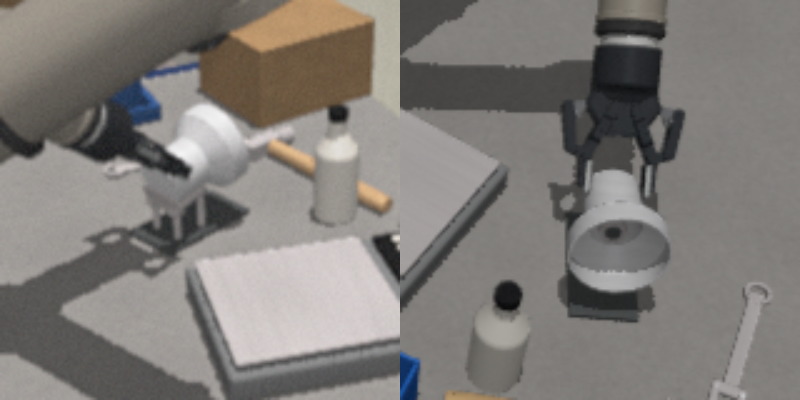

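The pads closed to only 58.8 mm on the 66 mm body, which means they sit about 15 mm above the cup's axis. I'll open, go deeper and close again.

Emit:
arm_command(plan="0 0 0 0;0 0 0 0;0 0 0 0;0 0 0 0;0 0 0 0;0.005 0 0.0045 0;0.004 0 0.004 0;0.003 0 0.002 0;0 0 0 0", hand=-1)

```text
clock: 20.18
tcp_pos: [0.5186, 0.285, 0.0666]
orientation: [-0.408, 2.251, 0.178]
contact_force: [-0.1, -0.3, 0.2]
grip_width: 0.0855
gripper_force: 0.0
```

```bash
cat >> h.py <<'E'
def rel():
    o,M=state(); d=o["tcp_pos"]-BASE; t=d@A; D=np.array([0,0,-1.]); D-=D@A*A; D/=np.linalg.norm(D)
    print("axial",t,"below axis",d@D,"lateral",d@np.cross(D,A),"psi",np.degrees(np.arccos(A@M[:,2])),"D,A in tool",D@M,A@M)
E
python3 - <<'E'
from h import *
rel()
E
```

```text
t 20.18 q [ 0.3046  1.1158 -1.4039  2.4354  2.2522  1.3759 -0.4135] p [0.5186 0.285  0.0666] F [-0.0585 -0.2593  0.1705] w 0.08545508750377705 0.0
lean 49.27557379422972 az 20.01483045042629 armaz 28.794604636800827 
 [[-0.6099 -0.3477  0.7121]
 [-0.2317  0.9376  0.2594]
 [-0.7578 -0.0068 -0.6524]]
axial 0.03813357428945141 below axis 0.023437722567393075 lateral -0.0016094855458819897 psi 52.7272099129936 D,A in tool [0.6056 0.0076 0.7957] [-0.7958  0.0028  0.6056]
```

Emit:
arm_command(plan="0 0 0 0;0 0 0 0;0 0 0 0;0 0 0 0;0 0 0 0;0 0 0 0;0 0 0 0", hand=1, grip_force=60)

```text
clock: 21.05
tcp_pos: [0.5196, 0.2835, 0.0677]
orientation: [-0.406, 2.249, 0.173]
contact_force: [-0.9, -5.4, 3.7]
grip_width: 0.0634
gripper_force: 66.2
```

Run:
```python
from h import *
rel()
```

```text
t 21.05 q [ 0.3054  1.1125 -1.4035  2.4358  2.2513  1.3779 -0.4138] p [0.5196 0.2835 0.0677] F [-0.856  -5.4008  3.7257] w 0.06343617928613518 66.20153361931443
lean 49.405724302871135 az 19.69645152568899 armaz 28.615666353352434 
 [[-0.608  -0.3452  0.7149]
 [-0.232   0.9385  0.2559]
 [-0.7593 -0.0102 -0.6507]]
axial 0.038756036983899324 below axis 0.0224150291127141 lateral 0.0002011248657289924 psi 52.60093680547913 D,A in tool [0.6074 0.0115 0.7943] [-0.7944  0.0047  0.6074]
```

Emit:
arm_command(plan="0 0 0 0;0 0 0 0;0 0 0 0;0 0 0 0;0.0025 0.001 0.003 0;0.0025 0 0.003 0;0 0 0 0", hand=-1)

```text
clock: 21.92
tcp_pos: [0.5197, 0.2863, 0.0591]
orientation: [-0.408, 2.251, 0.177]
contact_force: [-0.2, 0.3, 0.0]
grip_width: 0.0856
gripper_force: 0.0
```

Emit:
arm_command(plan="0 0 0 0;0 0 0 0;0 0 0 0;0 0 0 0;0 0 0 0;0 0 0 0;0 0 0 0", hand=1, grip_force=60)

```text
clock: 22.8
tcp_pos: [0.5205, 0.2837, 0.0597]
orientation: [-0.405, 2.249, 0.17]
contact_force: [-2.7, -9.7, 5.8]
grip_width: 0.0639
gripper_force: 64.6
```

Run:
```python
from h import *
rel()
```

```text
t 22.8 q [ 0.2956  1.1281 -1.3851  2.4339  2.2709  1.3865 -0.4199] p [0.5205 0.2837 0.0597] F [-2.7244 -9.7042  5.8315] w 0.06390323447775376 64.57643251866102
lean 49.37443622192751 az 19.544196743292105 armaz 28.59604754436751 
 [[-0.6084 -0.344   0.7153]
 [-0.2324  0.9389  0.2539]
 [-0.7589 -0.0117 -0.6511]]
axial 0.03793444158515871 below axis 0.030465101774204133 lateral 0.0002835776589012219 psi 52.634650655957955 D,A in tool [0.6069 0.0132 0.7947] [-0.7948  0.0057  0.6069]
```

Gripped at 64 mm with a small reaction force. Now I'll lift the cup.

Emit:
arm_command(plan="-0.008 0 -0.007 0;-0.015 0 -0.013 0;-0.015 0 -0.013 0;-0.015 0 -0.013 0;-0.008 0 -0.007 0;0 0 0 0")

```text
clock: 23.55
tcp_pos: [0.5191, 0.2863, 0.1409]
orientation: [-0.408, 2.249, 0.175]
contact_force: [-0.7, -0.5, -4.4]
grip_width: 0.0637
gripper_force: 67.2
```

```bash
cat > cupt.py <<'E'
from h import *
# cup in tool frame: fit from scene+side depth near expected pose
from scipy.spatial import cKDTree
from scipy.optimize import least_squares
prof=np.array([[0,0],[0,33],[60,33],[84,56],[110,56],[110,53],[84,53],[60,30],[54,0]])/1e3
TR=cKDTree(np.vstack([np.linspace(prof[i],prof[i+1],40) for i in range(8)]))
def fit(b0,a0,cams=(("scene",.0008),("side",-.0018))):
    o=r.get_obs(); M=R.from_rotvec(o["orientation"]).as_matrix(); Qs=[]
    for n,bz in cams:
        im,d,P=cloud(n); g=im.min(-1).reshape(-1); Q=P.reshape(-1,3)-[0,0,bz]
        t=(Q-b0)@a0; rr=np.linalg.norm(Q-b0-np.outer(t,a0),axis=1)
        m=(g>95)&(t>-.02)&(t<.13)&(rr<.07); Qs.append(Q[m])
    Q=np.vstack(Qs); print([len(x) for x in Qs])
    E1=np.linalg.svd(a0[None])[2][1:]
    def f(p):
        a=a0+p[3]*E1[0]+p[4]*E1[1]; a/=np.linalg.norm(a); d=Q-b0-p[:3]; t=d@a
        return TR.query(np.c_[t,np.linalg.norm(d-np.outer(t,a),axis=1)])[0]
    s=least_squares(f,np.zeros(5),loss="soft_l1",f_scale=.003); p=s.x
    a=a0+p[3]*E1[0]+p[4]*E1[1]; a/=np.linalg.norm(a); b=b0+p[:3]
    print("cup base",b,"axis",a,"mouth elev",np.degrees(np.arcsin(a[2])),"med",np.median(f(p)),"shift",p)
    return b,a,M,o["tcp_pos"]
E
python3 - <<'E'
from cupt import *
state()
M0=np.array([[-.6084,-.344,.7153],[-.2324,.9389,.2539],[-.7589,-.0117,-.6511]]);p0=np.array([.5205,.2837,.0597])
bt=(BASE-p0)@M0; at=A@M0; o=r.get_obs(); M=R.from_rotvec(o["orientation"]).as_matrix()
b,a,M,p=fit(o["tcp_pos"]+M@bt,M@at)
np.savez("cup.npz",b=(b-p)@M,a=a@M); print((b-p)@M,a@M,bt,at)
E
```

```text
t 23.55 q [ 0.334   0.75   -1.3976  2.4134  2.0596  1.0823 -0.4837] p [0.5191 0.2863 0.1409] F [-0.6832 -0.451  -4.4041] w 0.06365583250727708 67.17747952105128
lean 49.38997972926869 az 19.899484234993 armaz 28.8751815521875 
 [[-0.6079 -0.3477  0.7138]
 [-0.2328  0.9376  0.2584]
 [-0.7591 -0.0091 -0.6509]]
[1480, 945]
cup base [0.4769 0.2701 0.1634] axis [0.9182 0.3384 0.2058] mouth elev 11.878900537244192 med 0.000959377239228345 shift [-0.0015 -0.001   0.0006 -0.0095 -0.0028]
[ 0.0124 -0.0007 -0.049 ] [-0.7932 -0.0038  0.6089] [ 0.0117 -0.0003 -0.0473] [-0.7948  0.0057  0.6069]
```

```bash
cat > flip.py <<'E'
from h import *
import sys; sys.path.insert(0,'.')
import sim
c=np.load("cup.npz"); C=np.array([.5487,.0064])
def geo(T,p):
    M=T.as_matrix(); d=M@c["a"]; b=p+M@c["b"]; m=b+.110*d; lowz=min(m[2]-.056*np.sqrt(1-d[2]**2),b[2]-.033*np.sqrt(1-d[2]**2)); return d,m,lowz
def pose_for(T,mxy,low):
    d,m,l=geo(T,np.zeros(3)); return np.array([mxy[0]-m[0],mxy[1]-m[1],low-l])
E
cat > f1.py <<'E'
from flip import *
o,M=state(); T0=R.from_matrix(M); q=o["joints"]; p=o["tcp_pos"]
for sgn in(-1,1):
  print("SIGN",sgn)
  p1=pose_for(T0,C,.08); print("start TCP",p1,"delta tool",(p1-p)@M)
  qq,_,_,me=sim.go(q,p,p1,T0); print(me,qq)
  for i in range(0,19):
    th=sgn*10*i; T=T0*R.from_euler("z",np.radians(th)); d,m,l=geo(T,p1)
    pi=pose_for(T,C,.08 if i<9 else .056); qq,e1,e2=sim.loc(qq,pi,T)
    if i%2==0: print(th,"elev",round(np.degrees(np.arcsin(d[2]))),"head",round(np.degrees(np.arctan2(d[1],d[0]))),pi,"err",round(e1,1),round(e2,1),qq)
E
python3 f1.py
```

```text
t 23.65 q [ 0.3336  0.753  -1.3969  2.4138  2.0601  1.0831 -0.4837] p [0.5188 0.2861 0.1396] F [ 0.671  -0.4794 -3.8687] w 0.06370429981363275 67.17983988293781
lean 49.26744370237387 az 19.93747548154909 armaz 28.876986157833578 
 [[-0.6097 -0.3476  0.7123]
 [-0.2326  0.9376  0.2584]
 [-0.7577 -0.0082 -0.6525]]
SIGN -1
start TCP [ 0.4898 -0.0146  0.0898] delta tool [ 0.1253 -0.2715 -0.0659]
(np.float64(36.61646519322272), np.float64(7.479242125485568)) [ 1.3889  0.8897 -1.41    2.44    2.1053  0.3603  0.3192]
0 elev 12 head 20 [ 0.4898 -0.0146  0.0898] err 30.5 6.4 [ 1.389   0.8897 -1.41    2.44    2.1053  0.3602  0.3193]
-20 elev 10 head 36 [ 0.5013 -0.0377  0.0936] err 21.1 4.4 [ 1.4341  0.9098 -1.41    2.44    2.159   0.3606  0.6634]
-40 elev 3 head 51 [ 0.5169 -0.0561  0.104 ] err 10.3 2.1 [ 1.455   0.8932 -1.41    2.44    2.2383  0.3585  0.9406]
-60 elev -6 head 64 [ 0.5348 -0.0674  0.1189] err 0.0 0.0 [ 1.4492  0.8401 -1.3976  2.4378  2.3564  0.3459  1.144 ]
-80 elev -17 head 75 [ 0.5528 -0.0705  0.1351] err 0.0 0.0 [ 1.4085  0.7339 -1.3403  2.3954  2.4744  0.2519  1.3159]
-10
[... 1235 characters left out ...]
1.049 ]
80 elev -17 head -35 [0.5029 0.0683 0.1358] err 29.8 6.2 [ 1.1221  0.5665 -1.41    2.44    2.1408  0.3495 -1.5267]
100 elev -30 head -44 [0.5189 0.074  0.1264] err 24.8 5.0 [ 1.0667  0.6644 -1.41    2.44    2.172   0.4708 -1.8758]
120 elev -44 head -53 [0.537  0.0709 0.1366] err 15.3 3.1 [ 1.0663  0.6643 -1.41    2.44    2.2316  0.4916 -2.2781]
140 elev -59 head -63 [0.5549 0.0596 0.1404] err 6.2 1.2 [ 1.0847  0.7004 -1.41    2.44    2.2898  0.5224 -2.6392]
160 elev -74 head -75 [0.5705 0.0412 0.1367] err 0.0 0.0 [ 1.118   0.7649 -1.41    2.432   2.32    0.5487 -2.9411]
180 elev -87 head -155 [0.5819 0.0181 0.1276] err 8.9 3.5 [ 1.1885  0.8347 -1.41    2.3497  2.1138  0.4555 -2.96  ]
```

```bash
cat >> flip.py <<'E'
def rows(seq,T,p,q):
    out=[]
    for yaw,pt in seq:
        s=np.round((pt-p)@T.as_matrix(),3); p=p+T.as_matrix()@s; T=T*R.from_euler("z",np.radians(yaw)); q,e1,e2=sim.loc(q,p,T)
        d,m,l=geo(T,p); out.append("%g %g %g %g"%(*s,round(yaw,1))); print(out[-1],"| err",round(e1,1),round(e2,1),"elev",round(np.degrees(np.arcsin(d[2]))),"m",m,"low",round(l,3),"q",q)
    print(";".join(out)); return T,p,q
E
cat > f2.py <<'E'
from flip import *
o,M=state(); T=R.from_matrix(M); p=o["tcp_pos"]; e=np.array([.5348,-.0674,.15])
seq=[(-6,p+(e-p)*i/10) for i in range(1,11)]
rows(seq,T,p,o["joints"])
E
python3 f2.py
```

```text
t 23.65 q [ 0.3336  0.753  -1.3969  2.4138  2.0601  1.0831 -0.4837] p [0.5188 0.2861 0.1396] F [ 0.671  -0.4794 -3.8687] w 0.06370429981363275 67.17983988293781
lean 49.26744370237387 az 19.93747548154909 armaz 28.876986157833578 
 [[-0.6097 -0.3476  0.7123]
 [-0.2326  0.9376  0.2584]
 [-0.7577 -0.0082 -0.6525]]
0.006 -0.034 -0.009 -6 | err 2.5 0.5 elev 12 m [0.5765 0.2788 0.1859] low 0.131 q [ 0.4444  0.7169 -1.41    2.44    2.0783  1.0005 -0.3552]
0.01 -0.033 -0.008 -6 | err 9.5 1.8 elev 11 m [0.5752 0.2505 0.1855] low 0.131 q [ 0.5597  0.6681 -1.41    2.44    2.0745  0.8781 -0.1985]
0.014 -0.031 -0.009 -6 | err 15.0 2.9 elev 10 m [0.5721 0.222  0.1847] low 0.13 q [ 0.6849  0.6245 -1.41    2.44    2.0818  0.7496 -0.0393]
0.016 -0.03 -0.009 -6 | err 17.9 3.6 elev 9 m [0.5695 0.1931 0.1842] low 0.129 q [ 0.8181  0.5927 -1.41    2.44    2.1095  0.624   0.1161]
0.02 -0.028 -0.008 -6 | err 18.9 3.8 elev 7 m [0.5668 0.1637 0.1818] low 0.126 q [ 0.9497  0.5857 -1.41    2.44    2.1565  0.5184  0.2688]
0.022 -0.026 -0.009 -6 | err 17.8 3.6 elev 5 m [0.5635 0.1338 0.1802] low 0.124 q [ 1.077   0.5877 -1.41    2.44    2.2177  0.4257  0.4094]
0.025 -0.024 -0.009 -6 | err 14.7 3.0 elev 3 m [0.5601 0.1027 0.178 ] low 0.122 q [ 1.1963  0.6043 -1.41    2.44    2.2902  0.3538  0.5417]
0.028 -0.02 -0.008 -6 | err 10.3 2.1 elev 0 m [0.5563 0.0714 0.1737] low 0.118 q [ 1.3011  0.6378 -1.41    2.44    2.3556  0.3078  0.6803]
0.029 -0.018 -0.009 -6 | err 4.0 0.8 elev -3 m [0.5525 0.0395 0.1706] low 0.115 q [ 1.3963  0.6672 -1.41    2.44    2.423   0.2721  0.8057]
0.031 -0.015 -0.009 -6 | err 0.0 0.0 elev -6 m [0.5487 0.0065 0.1672] low 0.111 q [ 1.4711  0.6737 -1.3852  2.4231  2.514   0.2086  0.8937]
0.006 -0.034 -0.009 -6;0.01 -0.033 -0.008 -6;0.014 -0.031 -0.009 -6;0.016 -0.03 -0.009 -6;0.02 -0.028 -0.008 -6;0.022 -0.026 -0.009 -6;0.025 -0.024 -0.009 -6;0.028 -0.02 -0.008 -6;0.029 -0.018 -0.009 -6;0.031 -0.015 -0.009 -6
```

```bash
sed -i 's/^seq=.*/seq=[(-6,p+(e-p)*i\/10+np.array([.055*np.sin(np.pi*i\/10),0,.01*np.sin(np.pi*i\/10)])) for i in range(1,11)]/' f2.py; python3 f2.py
```

```text
t 23.65 q [ 0.3336  0.753  -1.3969  2.4138  2.0601  1.0831 -0.4837] p [0.5188 0.2861 0.1396] F [ 0.671  -0.4794 -3.8687] w 0.06370429981363275 67.17983988293781
lean 49.26744370237387 az 19.93747548154909 armaz 28.876986157833578 
 [[-0.6097 -0.3476  0.7123]
 [-0.2326  0.9376  0.2584]
 [-0.7577 -0.0082 -0.6525]]
-0.006 -0.04 0.001 -6 | err 0.0 0.0 elev 12 m [0.593  0.2785 0.1885] low 0.134 q [ 0.4534  0.7107 -1.3838  2.4198  2.1021  0.967  -0.3473]
-0.001 -0.039 0.001 -6 | err 0.0 0.0 elev 11 m [0.6069 0.2507 0.1911] low 0.136 q [ 0.5622  0.6716 -1.3605  2.4173  2.1512  0.8499 -0.2181]
0.005 -0.038 -0.002 -6 | err 0.0 0.0 elev 10 m [0.6168 0.2218 0.1935] low 0.138 q [ 0.6659  0.6313 -1.3338  2.4128  2.207   0.7322 -0.1006]
0.012 -0.034 -0.004 -6 | err 0.0 0.0 elev 9 m [0.6217 0.193  0.1936] low 0.138 q [ 0.7593  0.5985 -1.3047  2.4094  2.2761  0.6268  0.0005]
0.018 -0.03 -0.007 -6 | err 0.0 0.0 elev 7 m [0.6216 0.1634 0.1926] low 0.137 q [ 0.8524  0.5724 -1.2803  2.4078  2.3587  0.5311  0.0885]
0.024 -0.024 -0.01 -6 | err 0.0 0.0 elev 5 m [0.6157 0.1333 0.1895] low 0.134 q [ 0.9501  0.5578 -1.2658  2.4107  2.4558  0.4502  0.1661]
0.028 -0.018 -0.013 -6 | err 0.0 0.0 elev 3 m [0.6048 0.1027 0.1854] low 0.129 q [ 1.0569  0.5532 -1.2637  2.4155  2.5621  0.3787  0.2396]
0.031 -0.012 -0.016 -6 | err 0.0 0.0 elev 0 m [0.5893 0.0713 0.1805] low 0.124 q [ 1.1757  0.5586 -1.2738  2.4209  2.6742  0.3119  0.3142]
0.033 -0.005 -0.018 -6 | err 0.0 0.0 elev -3 m [0.5695 0.0395 0.1739] low 0.118 q [ 1.3016  0.5762 -1.2914  2.4265  2.7886  0.2497  0.394 ]
0.034 -0.001 -0.019 -6 | err 0.0 0.0 elev -6 m [0.5486 0.0064 0.1671] low 0.111 q [ 1.4299  0.6036 -1.3103  2.4244  2.9017  0.182   0.4813]
-0.006 -0.04 0.001 -6;-0.001 -0.039 0.001 -6;0.005 -0.038 -0.002 -6;0.012 -0.034 -0.004 -6;0.018 -0.03 -0.007 -6;0.024 -0.024 -0.01 -6;0.028 -0.018 -0.013 -6;0.031 -0.012 -0.016 -6;0.033 -0.005 -0.018 -6;0.034 -0.001 -0.019 -6
```

Emit:
arm_command(plan="-0.006 -0.04 0.001 -6;-0.001 -0.039 0.001 -6;0.005 -0.038 -0.002 -6;0.012 -0.034 -0.004 -6;0.018 -0.03 -0.007 -6;0.024 -0.024 -0.01 -6;0.028 -0.018 -0.013 -6;0.031 -0.012 -0.016 -6;0.033 -0.005 -0.018 -6;0.034 -0.001 -0.019 -6;0 0 0 0")

```text
clock: 25.02
tcp_pos: [0.5339, -0.0703, 0.1492]
orientation: [-1.486, 1.767, -0.368]
contact_force: [1.5, 0.0, -4.1]
grip_width: 0.0639
gripper_force: 67.9
```

```bash
cat > f3.py <<'E'
from flip import *
from cupt import fit
o,M=state(); T=R.from_matrix(M); p=o["tcp_pos"]
d,m,l=geo(T,p); print("now elev",np.degrees(np.arcsin(d[2])),"m",m,"low",l)
b,a,Mx,px=fit(p+M@c["b"],d)
print("tool cup",(b-px)@Mx,a@Mx,"stored",c["b"],c["a"])
E
python3 f3.py
```

```text
t 25.02 q [ 1.4408  0.615  -1.3174  2.4249  2.86    0.184   0.5274] p [ 0.5339 -0.0703  0.1492] F [ 1.5     0.0085 -4.0741] w 0.06387622069708855 67.87935202679364
lean 49.297437755145666 az 19.748600500922493 armaz -7.502484906559612 
 [[-0.0093 -0.7006  0.7135]
 [-0.9272  0.2732  0.2562]
 [-0.3744 -0.6592 -0.6521]]
now elev -5.599587936507739 m [0.5482 0.0034 0.1663] low 0.11054978383143826
[1220, 820]
cup base [ 0.4991 -0.0929  0.1766] axis [ 0.4416  0.8915 -0.1014] mouth elev -5.822076322324768 med 0.0009635206787551551 shift [-0.0002  0.0016 -0.0004  0.0028 -0.0041]
tool cup [ 0.011   0.0001 -0.0484] [-0.7927  0.0011  0.6096] stored [ 0.0124 -0.0007 -0.049 ] [-0.7932 -0.0038  0.6089]
```

```bash
cat > f4.py <<'E'
from flip import *
o,M=state(); T=R.from_matrix(M); p=o["tcp_pos"]; seq=[]; th=0
H=np.array([0,1.])
N=14
for i in range(N):
    yaw=-8 if i<3 else (-9 if i==3 else (-10.5 if i<12 else -1.0)); th+=yaw
    Ti=T*R.from_euler("z",np.radians(th))
    w=min(1,i/3)*(1 if i<5 else max(0,1-(i-5)/5)); low=[.095,.078,.064,.057][i] if i<4 else (.056 if i<12 else .053)
    seq.append((yaw,pose_for(Ti,C-.025*w*H,low)))
print("total",th); rows(seq,T,p,o["joints"])
E
python3 f4.py
```

```text
t 25.12 q [ 1.4353  0.6134 -1.3197  2.4247  2.8582  0.1845  0.5261] p [ 0.5348 -0.0668  0.1503] F [ 0.9121  0.2156 -3.9358] w 0.06382474082574316 67.8811843512085
lean 49.36057138702869 az 20.02957651569068 armaz -7.115245736796673 
 [[-0.0044 -0.7012  0.7129]
 [-0.9271  0.2701  0.2599]
 [-0.3748 -0.6598 -0.6513]]
total -119.0
0.006 0.001 0.011 -8 | err 0.0 0.0 elev -10 m [0.5485 0.0069 0.1502] low 0.095 q [ 1.3861  0.6262 -1.2654  2.4159  2.9294  0.2045  0.6072]
0.013 0.001 0.01 -8 | err 0.0 0.0 elev -15 m [ 0.549  -0.0019  0.1318] low 0.078 q [ 1.354   0.6473 -1.2103  2.3982  3.0106  0.2101  0.6954]
0.01 0.001 0.007 -8 | err 0.0 0.0 elev -20 m [ 0.5483 -0.0102  0.117 ] low 0.064 q [ 1.3314  0.6585 -1.1691  2.3825  3.0877  0.2101  0.7774]
0.008 -0.004 0.004 -9 | err 0.0 0.0 elev -25 m [ 0.5486 -0.0186  0.1079] low 0.057 q [ 1.3149  0.6542 -1.142   2.3626  3.1663  0.1975  0.8588]
-0.001 -0.01 0.003 -10.5 | err 0.0 0.0 elev -33 m [ 0.5486 -0.0189  0.1031] low 0.056 q [ 1.2807  0.6264 -1.1207  2.3516  3.2384  0.1943  0.9398]
-0.002 -0.011 0.003 -10.5 | err 0.0 0.0 elev -40 m [ 0.5489 -
[... 858 characters left out ...]
v -86 m [0.5489 0.0062 0.0597] low 0.056 q [ 0.6529  0.4069 -0.687   2.4228  3.3784  0.4084  1.7327]
-0.003 -0.001 0.002 -1 | err 0.0 0.0 elev -87 m [0.5485 0.0059 0.0561] low 0.053 q [ 0.637   0.4128 -0.6727  2.4271  3.3722  0.421   1.7559]
0 -0.002 0 -1 | err 0.0 0.0 elev -87 m [0.5483 0.0065 0.0561] low 0.053 q [ 0.6259  0.4098 -0.6658  2.4296  3.3686  0.4244  1.7706]
0.006 0.001 0.011 -8;0.013 0.001 0.01 -8;0.01 0.001 0.007 -8;0.008 -0.004 0.004 -9;-0.001 -0.01 0.003 -10.5;-0.002 -0.011 0.003 -10.5;-0.007 -0.013 0.005 -10.5;-0.006 -0.013 0.005 -10.5;-0.008 -0.015 0.005 -10.5;-0.007 -0.015 0.006 -10.5;-0.007 -0.016 0.006 -10.5;-0.006 -0.012 0.005 -10.5;-0.003 -0.001 0.002 -1;0 -0.002 0 -1
```

Emit:
arm_command(plan="0.006 0.001 0.011 -8;0.013 0.001 0.01 -8;0.01 0.001 0.007 -8;0.008 -0.004 0.004 -9;-0.001 -0.01 0.003 -10.5;-0.002 -0.011 0.003 -10.5;-0.007 -0.013 0.005 -10.5;-0.006 -0.013 0.005 -10.5;-0.008 -0.015 0.005 -10.5;-0.007 -0.015 0.006 -10.5;-0.007 -0.016 0.006 -10.5;-0.006 -0.012 0.005 -10.5;-0.003 -0.001 0.002 -1;0 -0.002 0 -1")

```text
clock: 26.88
tcp_pos: [0.5869, 0.0218, 0.1298]
orientation: [-2.676, -0.47, -1.249]
contact_force: [0.8, 1.8, 16.0]
grip_width: 0.0636
gripper_force: 70.5
```

```bash
cat > f5.py <<'E'
from flip import *
o,M=state(); T=R.from_matrix(M); p=o["tcp_pos"]
d,m,l=geo(T,p); print("model elev",np.degrees(np.arcsin(d[2])),"m",m,"low",l,"down in tool",-M[2],"to centre",np.r_[C-m[:2],0]@M)
im,_,_=cloud("scene"); im2,_,_=cloud("side")
v=np.hstack([cv2.resize(im[120:280,200:360],(400,400)),cv2.resize(im2[150:290,200:340],(400,400))]); cv2.imwrite("pics/f1.png",v[:,:,::-1])
E
python3 f5.py
```

```text
t 26.88 q [ 0.6093  0.4047 -0.6575  2.4249  3.3771  0.4316  1.7594] p [0.5869 0.0218 0.1298] F [ 0.7762  1.792  16.0142] w 0.06363431125447937 70.4870372620644
lean 50.0628633725095 az 20.25388482428572 armaz 2.129647605679645 
 [[ 0.6042  0.3428  0.7193]
 [ 0.217  -0.9394  0.2654]
 [ 0.7667 -0.0042 -0.6419]]
model elev -87.52942994261151 m [0.5542 0.0114 0.0608] low 0.058387120108942786 down in tool [-0.7667  0.0042  0.6419] to centre [-0.0044  0.0028 -0.0053]
```

View pics/f1.png

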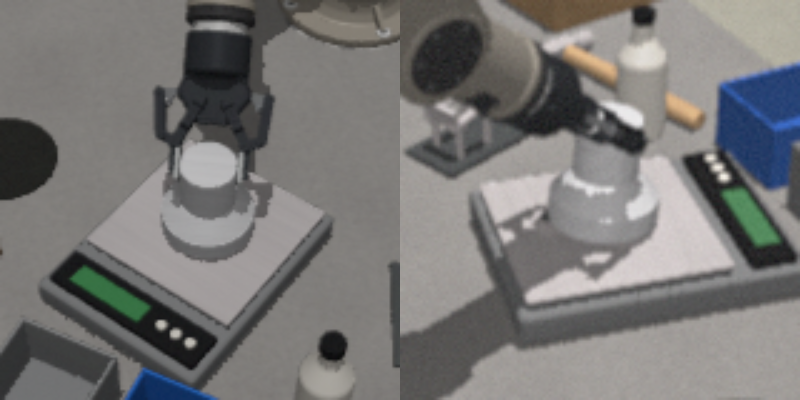

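The cup stands mouth down on the plate, with no nuts visible outside it. The 16 N reaction and the height suggest that something is caught under the rim, so I'll check the real cup pose.

Run:
```python
from flip import *
from cupt import fit
o,M=state(); p=o["tcp_pos"]; T=R.from_matrix(M); d,m,l=geo(T,p)
for cams in((("scene",.0008),),(("side",-.0018),),(("scene",.0008),("side",-.0018))):
    b,a,_,_=fit(p+M@c["b"],d,cams); mm=b+.11*a; print(" m",mm,"low",mm[2]-.056*np.sqrt(1-a[2]**2),"high",mm[2]+.056*np.sqrt(1-a[2]**2))
im,_,P=cloud("scene"); im2,_,P2=cloud("side")
v=np.hstack([cv2.resize(im[190:232,255:310],(400,300),interpolation=cv2.INTER_CUBIC),cv2.resize(im2[205:247,240:295],(400,300),interpolation=cv2.INTER_CUBIC)]); cv2.imwrite("pics/f2.png",v[:,:,::-1])
```

```text
t 26.98 q [ 0.6101  0.4046 -0.6582  2.4249  3.3773  0.4312  1.7591] p [0.5868 0.0217 0.1298] F [ 0.3752  2.5407 14.2815] w 0.06378960423918684 70.39179873943795
lean 50.05639933877377 az 20.256186426525115 armaz 2.1224259996783785 
 [[ 0.6043  0.3427  0.7193]
 [ 0.2168 -0.9394  0.2654]
 [ 0.7667 -0.0045 -0.642 ]]
[1552]
cup base [0.5592 0.0108 0.1668] axis [-0.054  -0.0091 -0.9985] mouth elev -86.86086018100048 med 0.0021381105499530912 shift [ 0.0003 -0.0013 -0.0039 -0.0023  0.0113]
 m [0.5533 0.0098 0.057 ] low 0.05394413217856945 high 0.06007735515092707
[1470]
cup base [0.5563 0.0068 0.1652] axis [-0.0545 -0.001  -0.9985] mouth elev -86.87399777916744 med 0.002387878086590833 shift [-0.0026 -0.0053 -0.0056  0.0058  0.0118]
 m [0.5503 0.0067 0.0554] low 0.05229921683859376 high 0.05840679721785488
[1540, 1477]
cup base [0.5579 0.0079 0.1668] axis [-0.0564  0.0022 -0.9984] mouth elev -86.76271942388186 med 0.0020622676820383785 shift [-0.0009 -0.0042 -0.0039  0.0091  0.0137]
 m [0.5517 0.0082 0.057 ] low 0.053856090892311914 high 0.060180859399426745
```

View pics/f2.png

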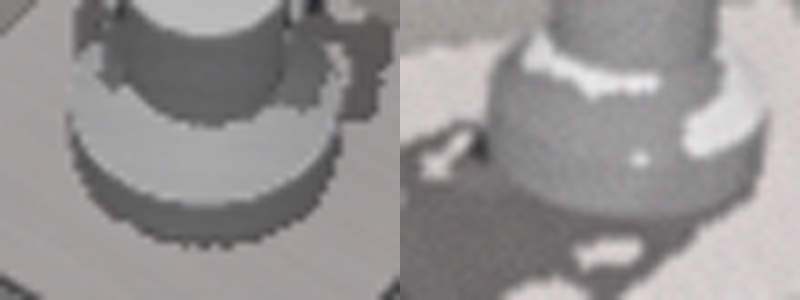

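Emit:
arm_command(plan="0.002 0 -0.002 0;0 0 0 0;0 0 0 0")

```text
clock: 27.65
tcp_pos: [0.5842, 0.0201, 0.1302]
orientation: [-2.681, -0.467, -1.24]
contact_force: [2.4, 4.4, 7.7]
grip_width: 0.0635
gripper_force: 69.7
```

Emit:
arm_command(plan="0 0 0 0;0 0 0 0;0 0 0 0;0 0 0 0;0 0 0 0;0 0 0 0", hand=-1)

```text
clock: 28.4
tcp_pos: [0.582, 0.0165, 0.1278]
orientation: [-2.688, -0.463, -1.233]
contact_force: [0.2, 0.4, 0.2]
grip_width: 0.0855
gripper_force: 0.0
```

Run:
```python
from flip import *
from cupt import fit
o,M=state(); p=o["tcp_pos"]
b0=np.array([.5535,.0085,.16]);a0=np.array([0,0,-1.])
for cams in((("scene",.0008),),(("side",-.0018),)):
    b,a,_,_=fit(b0,a0,cams)
print("tool cup",(b-p)@M,a@M)
im,_,P=cloud("scene"); im2,_,P2=cloud("side")
v=np.hstack([cv2.resize(im[150:250,230:330],(400,400),interpolation=cv2.INTER_CUBIC),cv2.resize(im2[170:270,215:315],(400,400),interpolation=cv2.INTER_CUBIC)]); cv2.imwrite("pics/f3.png",v[:,:,::-1])
```

```text
t 28.4 q [ 0.6223  0.399  -0.6604  2.4284  3.3834  0.4174  1.7524] p [0.582  0.0165 0.1278] F [0.2342 0.4282 0.2366] w 0.08549373855003588 0.0
lean 49.34967196599638 az 19.96982688306827 armaz 1.6268063841046023 
 [[ 0.6148  0.3369  0.7131]
 [ 0.2154 -0.9415  0.2591]
 [ 0.7587 -0.0057 -0.6514]]
[1562]
cup base [0.5574 0.0046 0.164 ] axis [-0.0569  0.0225 -0.9981] mouth elev -86.49172062304851 med 0.0021301957805433466 shift [ 0.0039 -0.0039  0.004   0.0225 -0.057 ]
[1448]
cup base [0.5564 0.0002 0.1635] axis [-0.0776  0.0245 -0.9967] mouth elev -85.33427386462407 med 0.0016055174401867099 shift [ 0.0029 -0.0083  0.0035  0.0246 -0.0778]
tool cup [ 0.0078  0.0066 -0.0457] [-0.7986 -0.0435  0.6003]
```

View pics/f3.png

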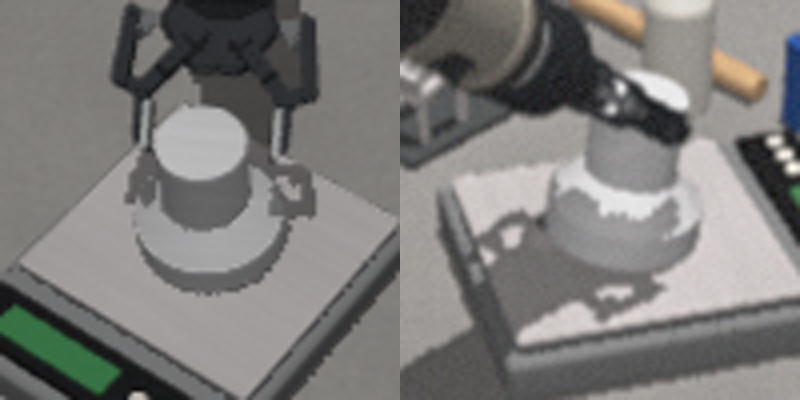

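Run:
```python
from flip import *
im,d,P=cloud("wrist"); cv2.imwrite("pics/w3.png",im[:,:,::-1]); np.savez("w3.npz",im=im,P=P)
```

```text
(no output)
```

View pics/w3.png

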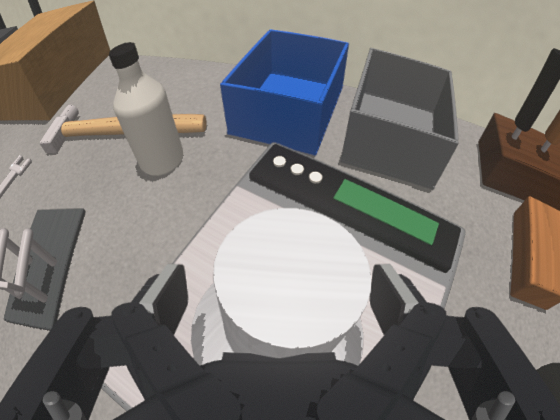

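Run:
```python
from flip import *
def plane(P,ctr,zz):
    Q=P.reshape(-1,3); m=(np.hypot(Q[:,0]-ctr[0],Q[:,1]-ctr[1])<.045)&(abs(Q[:,2]-zz)<.012); Q=Q[m]
    for _ in range(4):
        c=np.c_[Q[:,:2]-ctr,np.ones(len(Q))]; k=np.linalg.lstsq(c,Q[:,2],rcond=None)[0]; Q=Q[abs(c@k-Q[:,2])<.003]
    (x,y),rad=cv2.minEnclosingCircle(Q[:,:2].astype(np.float32))
    print(len(Q),"slope deg",np.degrees(k[:2]),"z",k[2],"centre",x,y,rad)
z=np.load("w3.npz"); plane(z["P"],np.array([.557,.003]),.163)
for n in("scene","side"):
    im,d,P=cloud(n); plane(P,np.array([.557,.003]),.163)
    Q=P.reshape(-1,3); m=(abs(Q[:,0]-.5487)<.1)&(abs(Q[:,1]-.0064)<.09)&(abs(Q[:,2]-.05)<.006)&(np.hypot(Q[:,0]-.55,Q[:,1]-.006)>.075)
    q=Q[m]; c=np.c_[q[:,:2]-[.55,.006],np.ones(len(q))]; k=np.linalg.lstsq(c,q[:,2],rcond=None)[0]; print(n,"plate slope",np.degrees(k[:2]),k[2],len(q))
```

```text
17872 slope deg [-6.5   2.53] z 0.1653202065024123 centre 0.5577720403671265 -0.003624352626502514 0.03875821456313133
281 slope deg [-7.8   1.13] z 0.16651100584138828 centre 0.5613322257995605 -0.0029744040220975876 0.03763736039400101
scene plate slope [-0.04 -0.03] 0.05052970370999386 1227
70 slope deg [-2.59  5.13] z 0.16245343664068723 centre 0.5585490465164185 0.0009292082395404577 0.03327612578868866
side plate slope [ 0.08 -0.08] 0.0477610143216116 1009
```

The base face tilts about 7°, rising toward the robot side. That fits a 13 mm nut lying flat under the rim at about (0.49, 0.02). I'll centre the hand, regrip, lift 45 mm and look at the nuts.

Emit:
arm_command(plan="0 0.004 0 0;0 0.004 0 0;0 0.001 0 0;0 0 0 0")

```text
clock: 29.25
tcp_pos: [0.5851, 0.0079, 0.1277]
orientation: [-2.688, -0.463, -1.233]
contact_force: [0.2, 0.5, -0.3]
grip_width: 0.0853
gripper_force: 0.0
```

Emit:
arm_command(plan="0 0 0 0;0 0 0 0;0 0 0 0;0 0 0 0;0 0 0 0;0 0 0 0;0.004 0 -0.0035 0;0.008 0 -0.007 0;0.008 0 -0.007 0;0.008 0 -0.007 0;0.006 0 -0.005 0;0 0 0 0", hand=1, grip_force=50)

```text
clock: 30.75
tcp_pos: [0.5853, 0.0073, 0.1737]
orientation: [-2.688, -0.463, -1.236]
contact_force: [0.2, -0.4, -1.9]
grip_width: 0.0649
gripper_force: 54.7
```

Run:
```python
from flip import *
from cupt import fit
o,M=state(); p=o["tcp_pos"]
b,a,_,_=fit(np.array([.558,.0,.21]),np.array([-.1,.04,-.99])/np.linalg.norm([-.1,.04,-.99]))
np.savez("cup2.npz",b=(b-p)@M,a=a@M); print("mouth",b+.11*a,"tool cup",(b-p)@M,a@M)
im,_,P=cloud("scene"); im2,_,P2=cloud("side"); np.savez("n1.npz",im=im,P=P,im2=im2,P2=P2)
v=np.hstack([cv2.resize(im[160:260,235:335],(400,400),interpolation=cv2.INTER_CUBIC),cv2.resize(im2[190:270,215:295],(400,400),interpolation=cv2.INTER_CUBIC)]); cv2.imwrite("pics/n1.png",v[:,:,::-1])
for PP,bz in((P,.0005),(P2,-.0022)):
    Q=PP.reshape(-1,3)-[0,0,bz]; m=(abs(Q[:,0]-.5487)<.1)&(abs(Q[:,1]-.0064)<.1)&(Q[:,2]>.056)&(Q[:,2]<.088); q=Q[m]; print(len(q)); 
    if len(q): print(np.percentile(q,[2,50,98],axis=0))
```

```text
t 30.75 q [ 0.8099  0.3144 -0.826   2.3853  3.549   0.2808  1.5788] p [0.5853 0.0073 0.1737] F [ 0.2382 -0.361  -1.9201] w 0.0648735246621209 54.66895047778962
lean 49.413359817089216 az 19.87689872408546 armaz 0.7145100070055743 
 [[ 0.6138  0.3364  0.7142]
 [ 0.2156 -0.9417  0.2582]
 [ 0.7594 -0.0045 -0.6506]]
[1288, 1206]
cup base [ 0.5591 -0.0042  0.2119] axis [-0.0998  0.0679 -0.9927] mouth elev -83.06922142676335 med 0.000930846937838315 shift [ 0.0011 -0.0042  0.0019  0.0278  0.0005]
mouth [0.5481 0.0033 0.1027] tool cup [ 0.0104  0.0018 -0.0465] [-0.8005 -0.093   0.5921]
42
[[ 0.5704 -0.0344  0.0563]
 [ 0.5919 -0.0041  0.0685]
 [ 0.6067  0.006   0.0796]]
212
[[ 0.4832 -0.0421  0.057 ]
 [ 0.5453 -0.0107  0.0626]
 [ 0.5806  0.0358  0.0722]]
```

View pics/n1.png

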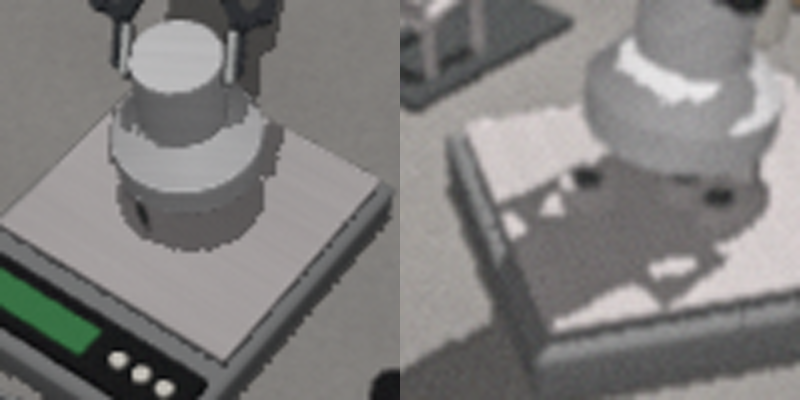

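Run:
```python
from flip import *
z=np.load("n1.npz")
c_=eyes.calibration("side"); f=210/np.tan(np.radians(c_["fov_y"])/2); Mx=R.from_rotvec(c_["attitude"]).as_matrix()
def hit(cal,u,v,h):
    f=210/np.tan(np.radians(cal["fov_y"])/2); d=R.from_rotvec(cal["attitude"]).as_matrix()@np.array([(u-cal["cx"])/f,-(v-cal["cy"])/f,-1]); o=np.array(cal["origin"]); return o+d*(h-o[2])/d[2]
for u,v in((252.4,225.4),(278.6,229.2),(271,225.6)): print("side",hit(c_,u,v,.060))
print("scene slot",hit(eyes.calibration("scene"),270.5,213,.065))
P=z["P2"]-[0,0,-.0022]; np.set_printoptions(linewidth=250)
H=(P[...,2]*1e3-50); print(np.round(H[216:240:2,240:300:2]).astype(int))
P=z["P"]-[0,0,.0005]; H=(P[...,2]*1e3-50); print(np.round(H[200:226:2,260:306:2]).astype(int))
```

```text
side [0.5  0.02 0.06]
side [ 0.56 -0.03  0.06]
side [ 0.55 -0.    0.06]
scene slot [ 0.59 -0.01  0.06]
[[                  -1                   -2                   -1                   -2                   -2                    0                   -1                   62                   66                   68                   72
                    76                   74                   77                   79                   79                   78                   76                   79                   75                   73                   72
                    70                   68                   64                   48                    0                   -2                    0                    3]
 [                   0                   -2                   -1 -9223372036854775808                    0                    1                   -1                    0                   63                   63                   67
                    70                   73                   71                   72                   73                   73
[... 12440 characters left out ...]
                   -3                   -2                    0
                     1]
 [                   1                    0                   -4                   -2                   -1                    1                   -4                   -1                   -1                   -1                   -2
                     2                   -1                   -2                   -1                    2                    0                    1                    0                    2                   -2                    2
                     1]]<stdin>:9: RuntimeWarning: invalid value encountered in cast
<stdin>:10: RuntimeWarning: invalid value encountered in cast
```

Run:
```python
from flip import *
z=np.load("n1.npz"); img=np.zeros((36,50),int)
allq=[]
for k,bz in(("P",.0005),("P2",-.0022)):
    P=z[k]-[0,0,bz]; Q=P.reshape(-1,3)
    m=(abs(Q[:,0]-.5487)<.09)&(abs(Q[:,1]-.0064)<.09)&(Q[:,2]>.0555)&(Q[:,2]<.094)
    allq.append(Q[m])
q=np.vstack(allq)
for x,y,h in q:
    i=int((.09-y)/.005); j=int((x-.46)/.004)
    if 0<=i<36 and 0<=j<50: img[i,j]=max(img[i,j],round(h*1e3-50))
for i in range(36):
    if img[i].any(): print("%6.3f "%(.0875-.005*i)," ".join("%2d"%v if v else " ." for v in img[i]))
print("x from .462 step .004")
```

```text
0.057   .  .  .  .  .  .  .  .  .  .  .  .  .  .  .  .  .  .  .  .  .  .  .  .  .  .  .  .  .  .  .  .  .  .  .  .  .  .  .  6  .  .  .  .  .  .  .  .  .  .
 0.037   .  .  .  .  .  .  . 13 15  . 10 12  .  .  .  .  .  .  .  .  .  .  .  .  .  .  .  .  .  .  .  .  .  .  6  .  .  .  .  .  .  .  .  .  .  .  .  .  .  .
 0.032   .  .  .  .  .  . 13 12  . 15 12 15 11  .  .  .  .  .  .  .  .  .  .  .  .  .  .  .  .  .  .  .  .  .  .  .  .  .  .  .  .  .  .  .  .  .  .  .  .  .
 0.027   .  .  .  .  .  . 13 14 17 12 14  . 11  .  .  .  .  .  .  .  .  .  .  .  .  .  .  .  .  .  .  .  .  .  .  .  .  .  .  .  .  .  .  .  .  .  .  .  .  .
 0.022   .  .  .  .  . 14 12  . 14 14  . 14 14 10  .  .  .  .  .  .  .  .  .  .  .  .  .  .  .  .  .  .  .  .  .  .  .  .  .  .  .  .  .  .  .  .  .  .  .  .
 0.017   .  .  .  .  .  6 13 14 16 15 13 12 12  .  .  .  .  .  .  .  .  .  .  .  .  .  .  .  .  .  .  .  .  .  .  .  .  .  .  .  .  .  .  .  .  .  .  .  .  .
 0.012   .  .  .  .  . 14 17 15 13 14 13 11  8  .  .  .  .  .  .  .  .  .  .  .  .  .  .  .  .  .  .  .  .  .  .  .  .  .  .  .  .  .  .  .  .  .  .  .  
[... 1064 characters left out ...]
.  .  .  .  .  .  .  .  .  .  .  .  .  .  .  .
-0.028   .  .  .  .  .  .  .  .  .  .  .  .  .  .  .  .  .  .  .  . 13 13  . 14 14  . 13 23 21 26 20  .  .  .  .  .  .  .  .  .  .  .  .  .  .  .  .  .  .  .
-0.033   .  .  .  .  .  .  .  .  .  .  .  .  .  .  .  .  .  .  .  . 11 15 11 15  . 15 13 12  . 23  .  .  .  .  .  .  .  .  .  .  .  .  .  .  .  .  .  .  .  .
-0.038   .  .  .  .  .  .  .  .  .  .  .  .  .  .  .  .  .  .  .  7  . 13  . 14 15 15  .  9  .  .  .  .  .  .  .  .  .  .  .  .  .  .  .  .  .  .  .  .  .  .
-0.043   .  .  .  .  .  .  .  .  .  .  .  .  .  .  .  .  .  .  .  . 13  8 15 14  8 11 13  .  .  .  .  .  .  .  .  .  .  .  .  .  .  .  .  .  .  .  .  .  .  .
x from .462 step .004
```

Nut A lies flat at (0.498, 0.022), outside the circle the cup covers. The other three are around (0.57, -0.02). The robot-side rim is raised by the 7° tilt, so I'll lower the cup over the group and sweep it toward A, letting the raised rim pass over A.

Emit:
arm_command(plan="0.003 0.005 0.0035 0;-0.008 0 0.0068 0;-0.008 0 0.0068 0;-0.008 0 0.0068 0;-0.008 0 0.0068 0;0 0 0 0")

```text
clock: 31.7
tcp_pos: [0.5902, 0.0052, 0.1296]
orientation: [-2.688, -0.463, -1.23]
contact_force: [0.6, -0.2, -1.7]
grip_width: 0.0651
gripper_force: 54.7
```

Emit:
arm_command(plan="-0.0023 -0.0031 -0.0026 0;-0.0023 -0.0031 -0.0026 0;-0.0023 -0.0031 -0.0026 0;-0.0023 -0.0031 -0.0026 0;-0.0023 -0.0031 -0.0026 0;-0.0023 -0.0031 -0.0026 0;0 0 0 0")

```text
clock: 32.58
tcp_pos: [0.5679, 0.0136, 0.1303]
orientation: [-2.689, -0.458, -1.231]
contact_force: [0.5, -1.1, -0.7]
grip_width: 0.0649
gripper_force: 54.8
```

```bash
cat > chk.py <<'E'
from flip import *
from cupt import fit
import sys
def chk():
    o,M=state(); p=o["tcp_pos"]; k=np.load("cup2.npz"); b0=p+M@k["b"]; a0=M@k["a"]; m=b0+.11*a0
    print("model mouth",m,"low",m[2]-.056*np.hypot(*a0[:2]),"up in tool",M[2])
    b,a,_,_=fit(b0,a0); m=b+.11*a; print("fit mouth",m,"tilt xy",a[:2])
    for n,bz in(("scene",.0005),("side",-.0022)):
        Q=cloud(n)[2].reshape(-1,3)-[0,0,bz]; w=(abs(Q[:,0]-.5487)<.1)&(abs(Q[:,1]-.0064)<.1)&(Q[:,2]>.057)&(Q[:,2]<.068)&(np.hypot(Q[:,0]-m[0],Q[:,1]-m[1])>.061)
        print(n,"outside pts",w.sum(),np.round(np.median(Q[w],0),3) if w.any() else "")
chk()
E
python3 chk.py
```

```text
t 32.58 q [ 1.016   0.5504 -1.1174  2.436   2.8673  0.3808  2.3816] p [0.5679 0.0136 0.1303] F [ 0.4634 -1.1443 -0.6847] w 0.06494268755012074 54.84709255062626
lean 49.288767650356995 az 19.96656871586708 armaz 1.3706251318744271 
 [[ 0.6167  0.3347  0.7124]
 [ 0.2124 -0.9423  0.2588]
 [ 0.758  -0.0083 -0.6522]]
model mouth [0.5304 0.0098 0.0593] low 0.05234369333424607 up in tool [ 0.758  -0.0083 -0.6522]
[1511, 1519]
cup base [0.5402 0.0028 0.1661] axis [-0.0692  0.0547 -0.9961] mouth elev -84.9382825059438 med 0.0018455589223225792 shift [-0.0016  0.0008 -0.0024 -0.0139 -0.035 ]
fit mouth [0.5326 0.0089 0.0565] tilt xy [-0.0692  0.0547]
scene outside pts 0 
side outside pts 0
```

Emit:
arm_command(plan="-0.0016 -0.002 -0.0019 0;-0.0015 0 0.0013 0;0 0 0 0")

```text
clock: 33.15
tcp_pos: [0.5666, 0.015, 0.1284]
orientation: [-2.69, -0.464, -1.229]
contact_force: [-0.5, -1.1, -1.7]
grip_width: 0.0648
gripper_force: 54.8
```

Emit:
arm_command(plan="0 0 0 0;0 0 0 0;0 0 0 0;0 0 0 0;0 0 0 0;0 0 0 0", hand=-1)

```text
clock: 33.9
tcp_pos: [0.5666, 0.0148, 0.1286]
orientation: [-2.69, -0.464, -1.229]
contact_force: [0.9, 0.1, 0.9]
grip_width: 0.0856
gripper_force: 0.0
```

```bash
cat > pl.py <<'E'
from flip import *
from scipy.optimize import least_squares
def plane(ctr=None):
    o=r.get_obs(); M=R.from_rotvec(o["orientation"]).as_matrix()
    im,d,P=cloud("wrist"); Q=P.reshape(-1,3)
    if ctr is None: ctr=o["tcp_pos"][:2]-np.array([.026,.011])
    m=(np.hypot(Q[:,0]-ctr[0],Q[:,1]-ctr[1])<.045)&(Q[:,2]>.145)&(Q[:,2]<.176)&(im.reshape(-1,3).min(1)>90); Q=Q[m]
    for _ in range(5):
        c=np.c_[Q[:,:2]-ctr,np.ones(len(Q))]; k=np.linalg.lstsq(c,Q[:,2],rcond=None)[0]; Q=Q[abs(c@k-Q[:,2])<.0025]
    (x,y),rad=cv2.minEnclosingCircle(Q[:,:2].astype(np.float32))
    b=np.array([x,y,k[2]+k[:2]@(np.array([x,y])-ctr)])
    print("wrist base disc",len(Q),"slope",np.degrees(k[:2]),"centre",b,rad,"in tool",(b-o["tcp_pos"])@M)
state(); plane()
E
python3 pl.py; python3 chk.py | tail -5
```

```text
t 33.9 q [ 1.0842  0.6237 -1.219   2.4357  2.6724  0.4063  2.6164] p [0.5666 0.0148 0.1286] F [0.8646 0.0629 0.9281] w 0.08559147587322756 0.0
lean 49.17374686466278 az 20.049130020185356 armaz 1.5012569798012514 
 [[ 0.617   0.3377  0.7108]
 [ 0.2163 -0.9412  0.2594]
 [ 0.7567 -0.0063 -0.6538]]
wrist base disc 16556 slope [ 0.6412 -0.1454] centre [0.5406 0.0037 0.1599] 0.04486144334077835 in tool [ 0.0053  0.0015 -0.0418]
[1558, 1465]
cup base [0.531  0.009  0.1605] axis [ 0.0043  0.0019 -1.    ] mouth elev -89.73076858718242 med 0.0011467624400257855 shift [-0.0096  0.0057 -0.0063 -0.0594 -0.1137]
fit mouth [0.5314 0.0093 0.0505] tilt xy [0.0043 0.0019]
scene outside pts 2 [ 0.478 -0.019  0.058]
side outside pts 0
```

The cup now stands flat (0.3°) with no nut outside it, but it is about 18 mm off the middle. I'll regrip lower, slide it to the middle and check.

Emit:
arm_command(plan="0 -0.0065 0 0;-0.0038 0 0.0033 0;-0.0038 0 0.0033 0;0 0 0 0")

```text
clock: 34.65
tcp_pos: [0.5677, 0.0204, 0.119]
orientation: [-2.689, -0.464, -1.224]
contact_force: [1.1, 0.2, 0.1]
grip_width: 0.0855
gripper_force: 0.0
```

Emit:
arm_command(plan="0 0 0 0;0 0 0 0;0 0 0 0;0 0 0 0;0 0 0 0;0 0 0 0", hand=1, grip_force=50)

```text
clock: 35.4
tcp_pos: [0.568, 0.0207, 0.1198]
orientation: [-2.689, -0.467, -1.226]
contact_force: [-2.8, 0.2, 5.9]
grip_width: 0.0648
gripper_force: 55.5
```

```bash
cat > s5.py <<'E'
from flip import *
from cupt import fit
o,M=state(); p=o["tcp_pos"]; b,a,_,_=fit(np.array([.531,.009,.1605]),np.array([0,0,-1.])); np.savez("cup2.npz",b=(b-p)@M,a=a@M); m=b+.11*a
print("tool cup",(b-p)@M,a@M,"mouth",m,"to centre",np.r_[C-m[:2],0.0]@M)
E
python3 s5.py
```

```text
t 35.4 q [ 1.1159  0.7384 -1.3069  2.4356  2.487   0.4863  2.8523] p [0.568  0.0207 0.1198] F [-2.7548  0.1633  5.8864] w 0.06477540728166717 55.495807654224336
lean 49.09632296502669 az 20.194451946345552 armaz 2.082623019987777 
 [[ 0.6175  0.3398  0.7093]
 [ 0.2178 -0.9405  0.2609]
 [ 0.7558 -0.0066 -0.6548]]
[1525, 1421]
cup base [0.5338 0.0069 0.1603] axis [-0.0047  0.0035 -1.    ] mouth elev -89.66283620990859 med 0.0012023092488094625 shift [ 0.0028 -0.0021 -0.0002  0.0035 -0.0047]
tool cup [ 0.0064  0.001  -0.0544] [-0.7579  0.0017  0.6524] mouth [0.5332 0.0073 0.0503] to centre [0.0094 0.0061 0.0107]
```

Emit:
arm_command(plan="0.002 0.0012 0.002 0;0.002 0.0012 0.002 0;0.002 0.0012 0.002 0;0.002 0.0012 0.002 0;0.0019 0.0012 0.0022 0;0 0 0 0")

```text
clock: 36.25
tcp_pos: [0.5833, 0.0193, 0.1199]
orientation: [-2.69, -0.464, -1.225]
contact_force: [-1.1, 1.0, 0.4]
grip_width: 0.0645
gripper_force: 55.5
```

```bash
python3 chk.py
```

```text
t 36.25 q [ 1.091   0.7382 -1.2816  2.4034  2.4797  0.4687  2.8606] p [0.5833 0.0193 0.1199] F [-1.0507  1.      0.387 ] w 0.06453164808286838 55.470947502180934
lean 49.02855259576296 az 20.162483453880142 armaz 1.893375809114122 
 [[ 0.6189  0.3385  0.7088]
 [ 0.2166 -0.9409  0.2602]
 [ 0.755  -0.0075 -0.6557]]
model mouth [0.5484 0.006  0.0504] low 0.04999373153493211 up in tool [ 0.755  -0.0075 -0.6557]
[1574, 1429]
cup base [0.5494 0.0055 0.1602] axis [-0.0014 -0.0017 -1.    ] mouth elev -89.87509960943467 med 0.0012290184562924846 shift [ 0.0003 -0.0001 -0.0002 -0.0056 -0.0047]
fit mouth [0.5493 0.0053 0.0502] tilt xy [-0.0014 -0.0017]
scene outside pts 0 
side outside pts 2 [ 0.516 -0.045  0.059]
```

```bash
cat > f6.py <<'E'
from flip import *
o,M=state(); T=R.from_matrix(M); p=o["tcp_pos"]; k=np.load("cup2.npz"); off=p-np.array([.5490,.0056,.050]); q=o["joints"]
mat=np.array([.5305,-.302,.003])+off
for n,w in(("up",p+[0,0,.1]),("mid",np.array([.60,-.15,p[2]+.1])),("above",mat+[0,0,.08]),("down",mat)):
    q,p,_,me=sim.go(q,p,np.array(w),T); print(n,w,np.array(me),q)
E
python3 f6.py
```

```text
t 36.45 q [ 1.0913  0.7383 -1.2818  2.4037  2.4798  0.4689  2.8606] p [0.5832 0.0192 0.1199] F [-0.6043  1.1121 -0.7713] w 0.06450494498352083 55.42217425536364
lean 49.03238266921951 az 20.15798825711872 armaz 1.8887557467185274 
 [[ 0.6188  0.3385  0.7088]
 [ 0.2167 -0.9409  0.2602]
 [ 0.755  -0.0074 -0.6556]]
up [0.5832 0.0192 0.2199] [2.633 0.493] [ 1.265   0.4324 -1.41    2.3415  2.3252  0.17    2.8351]
mid [ 0.6    -0.15    0.2199] [19.5024  7.6913] [ 1.5044  0.6476 -1.3723  2.2897  2.5413  0.17    2.96  ]
above [ 0.5647 -0.2884  0.1529] [28.6836 11.7489] [ 1.6222  0.8232 -1.2236  2.2547  2.8415  0.17    2.96  ]
down [ 0.5647 -0.2884  0.0729] [27.7194 11.3829] [ 1.5495  0.9358 -1.0977  2.2195  2.9538  0.17    2.96  ]
```

```bash
cat > f7.py <<'E'
from flip import *
o,M=state(); T=R.from_matrix(M); p0=p=o["tcp_pos"]; off=p-np.array([.5490,.0056,.050]); q=o["joints"]
mat=np.array([.5305,-.302,.003])+off
for n,w,y in(("up",p+[0.02,0,.1],0),("yaw",p+[0.02,0,.1],180),("down",p0,0),("up",p0+[0,0,.1],0),("mid",np.array([.60,-.15,p0[2]+.1]),0),("above",mat+[0,0,.08],0),("down",mat,0),("up",mat+[0,0,.1],0)):
    q,p,T,me=sim.go(q,p,np.array(w),T,y,18); print(n,w,np.array(me),q)
E
python3 f7.py
```

```text
t 36.45 q [ 1.0913  0.7383 -1.2818  2.4037  2.4798  0.4689  2.8606] p [0.5832 0.0192 0.1199] F [-0.6043  1.1121 -0.7713] w 0.06450494498352083 55.42217425536364
lean 49.03238266921951 az 20.15798825711872 armaz 1.8887557467185274 
 [[ 0.6188  0.3385  0.7088]
 [ 0.2167 -0.9409  0.2602]
 [ 0.755  -0.0074 -0.6556]]
up [0.6032 0.0192 0.2199] [0.8106 0.3115] [ 1.2141  0.4543 -1.3705  2.3021  2.2102  0.17    2.96  ]
yaw [0.6032 0.0192 0.2199] [0.0178 0.0081] [ 1.2379  0.4853 -1.41    2.2966  2.0469  0.1909 -0.0038]
down [0.5832 0.0192 0.1199] [0.0042 0.0022] [ 1.1383  0.8274 -1.3698  2.402   2.3425  0.5312 -0.0979]
up [0.5832 0.0192 0.2199] [2.6462 0.4904] [ 1.2649  0.4324 -1.41    2.3414  2.3242  0.17   -0.3056]
mid [ 0.6    -0.15    0.2199] [16.874   3.1088] [ 1.5608  0.6603 -1.41    2.1658  0.5322  0.17    1.8537]
above [ 0.5647 -0.2884  0.1529] [0.0009 0.0004] [ 1.7282  0.9598 -1.383   2.0603  0.6396  0.3364  2.0982]
down [ 0.5647 -0.2884  0.0729] [0.0006 0.0002] [ 1.6412  1.0178 -1.2107  2.0837  0.7217  0.1941  2.1081]
up [ 0.5647 -0.2884  0.1729] [0.0053 0.001 ] [ 1.7436  0.9318 -1.41    2.0504  0.5756  0.3609  2.1334]
```

Emit:
arm_command(plan="0 0 0 0;0 0 0 0;0 0 0 0;0 0 0 0;0 0 0 0;0.0076 0 -0.0066 0;0.0151 0 -0.0131 0;0.0151 0 -0.0131 0;0.0151 0 -0.0131 0;0.0213 0.0033 -0.006 0;0.0136 0.003 0.0005 0;0 0 0 0", hand=-1)

```text
clock: 37.95
tcp_pos: [0.6038, 0.0204, 0.2195]
orientation: [-2.689, -0.465, -1.233]
contact_force: [-0.4, -0.4, -0.6]
grip_width: 0.0854
gripper_force: 0.0
```

Emit:
arm_command(plan="0 0 0 10;0 0 0 10;0 0 0 10;0 0 0 10;0 0 0 10;0 0 0 10;0 0 0 10;0 0 0 10;0 0 0 10;0 0 0 10;0 0 0 10;0 0 0 10;0 0 0 10;0 0 0 10;0 0 0 10;0 0 0 10;0 0 0 10;0 0 0 10;0 0 0 0")

```text
clock: 40.33
tcp_pos: [0.6024, 0.0205, 0.2176]
orientation: [-0.394, 2.256, 0.185]
contact_force: [-0.2, 0.9, 1.0]
grip_width: 0.0854
gripper_force: 0.0
```

```bash
cat > f8.py <<'E'
from flip import *
from cupt import fit
o,M=state(); p=o["tcp_pos"]; T=R.from_matrix(M); b,a,_,_=fit(np.array([.5494,.0055,.1602]),np.array([0,0,-1.]))
# target: base at tool z=-.0515, lateral 0, pad-centre ~16 mm below the base
z=M[:,2]; y=M[:,1]; x=M[:,0]
g=b+np.array([0,0,-.016]); tgt=g+.042*z
print("target",tgt,"delta tool",(tgt-p)@M,"down in tool",-M[2]," y vertical",y[2])
q,_,_,me=sim.go(o["joints"],p,tgt,T); print(me,q)
E
python3 f8.py
```

```text
t 40.33 q [ 1.2322  0.4898 -1.4079  2.3029  2.0916  0.2007 -0.0439] p [0.6024 0.0205 0.2176] F [-0.2031  0.8838  1.0121] w 0.08540639282308404 0.0
lean 49.170473727066344 az 20.08986437097565 armaz 1.9521444867677062 
 [[-0.6157 -0.3404  0.7106]
 [-0.2199  0.9403  0.2599]
 [-0.7566  0.0038 -0.6538]]
[1489, 1658]
cup base [0.5477 0.0063 0.1596] axis [ 0.0143 -0.0095 -0.9999] mouth elev -89.01597645831042 med 0.0012042450089805971 shift [-0.0017  0.0008 -0.0006 -0.0095  0.0143]
target [0.5775 0.0172 0.1162] delta tool [0.0928 0.0049 0.0478] down in tool [ 0.7566 -0.0038  0.6538]  y vertical 0.003794584891951308
(np.float64(0.004677665500133528), np.float64(0.0023328049835439776)) [ 1.145   0.8329 -1.3653  2.4159  2.3715  0.5386 -0.1136]
```

Emit:
arm_command(plan="0.0073 0.0026 -0.0085 0;0.0073 0.0026 -0.0085 0;0.0151 0 0.0131 0;0.0151 0 0.0131 0;0.0151 0 0.0131 0;0.0151 0 0.0131 0;0.0151 0 0.0131 0;0 0 0 0")

```text
clock: 41.42
tcp_pos: [0.5811, 0.02, 0.1137]
orientation: [-0.39, 2.256, 0.186]
contact_force: [0.2, 0.3, 0.2]
grip_width: 0.0851
gripper_force: 0.0
```

Emit:
arm_command(plan="0 0 0 0;0 0 0 0;0 0 0 0;0 0 0 0;0 0 0 0;0 0 0 0", hand=1, grip_force=50)

```text
clock: 42.18
tcp_pos: [0.5826, 0.0195, 0.1161]
orientation: [-0.389, 2.252, 0.183]
contact_force: [-3.1, -0.2, 7.0]
grip_width: 0.0648
gripper_force: 56.1
```

```bash
sed -i 's/(.531,.009,.1605)/(.5485,.006,.16)/; s/\[.531,.009,.1605\]/[.5485,.006,.16]/' s5.py; python3 s5.py
cat > f9.py <<'E'
from flip import *
o,M=state(); T=R.from_matrix(M); p=p0=o["tcp_pos"]; k=np.load("cup2.npz"); q=o["joints"]; m=p+M@(k["b"]+.11*k["a"])
tgt=np.array([.5305,-.302,.003])+p-m
for n,w in(("up",p0+[0,0,.1]),("out",p0+[.04,-.03,.1]),("mid",np.array([.63,-.15,p0[2]+.1])),("above",tgt+[0,0,.06]),("down",tgt)):
    w=np.array(w); print(n,w,"tool delta",(w-p)@M); q,p,_,me=sim.go(q,p,w,T); print("   ",np.array(me),q)
E
python3 f9.py
```

```text
t 42.17 q [ 1.0838  0.7529 -1.2768  2.4118  2.5043  0.4948 -0.2946] p [0.5826 0.0195 0.1161] F [-3.0542 -0.2271  7.033 ] w 0.06484203390010312 56.07350364793092
lean 49.419080533360976 az 19.799342226024393 armaz 1.919926155924157 
 [[-0.6133 -0.3365  0.7146]
 [-0.217   0.9417  0.2573]
 [-0.7595  0.0027 -0.6505]]
[1576, 1421]
cup base [0.5487 0.0056 0.1599] axis [ 0.0053 -0.0015 -1.    ] mouth elev -89.68657924694202 med 0.0012396238798819531 shift [ 0.0002 -0.0004 -0.0001 -0.0015  0.0053]
tool cup [-0.0093 -0.0016 -0.0563] [ 0.7566 -0.0059  0.6539] mouth [0.5492 0.0054 0.0499] to centre [ 0.0001  0.0011 -0.0001]
t 42.27 q [ 1.0838  0.7529 -1.2768  2.4118  2.5043  0.4948 -0.2946] p [0.5826 0.0196 0.1162] F [-2.7954 -0.1513  7.5445] w 0.06455106138113775 56.072994684800506
lean 49.421839673296454 az 19.801425971438128 armaz 1.9219997985053954 
 [[-0.6132 -0.3366  0.7146]
 [-0.217   0.9417  0.2573]
 [-0.7595  0.0027 -0.6505]]
up [0.5826 0.0196 0.2162] tool delta [-0.076   0.0003 -0.065 ]
    [0.0035 0.0006] [ 1.2686  0.4361 -1.41    2.346   2.3575  0.1712 -0.3315]
out [ 0.6226 -0.0104  0.2162] tool delta [-0.018  -0.0417  0.0209]
    [0.0199 0.0076] [ 1.2409  0.5306 -1.36    2.255   2.0117  0.17    0.1048]
mid [ 0.63   -0.15    0.2162] tool delta [ 0.0258 -0.1339 -0.0306]
    [0.4949 0.0735] [ 1.495   0.7301 -1.41    2.1221  0.9123  0.2066  1.4951]
above [ 0.5639 -0.2879  0.1293] tool delta [ 0.1364 -0.1078 -0.0262]
    [0.0048 0.0015] [ 1.7355  1.0578 -1.41    2.0763  0.9039  0.3557  1.8996]
down [ 0.5639 -0.2879  0.0693] tool delta [ 0.0456 -0.0002  0.039 ]
    [0.0012 0.0004] [ 1.6725  1.0839 -1.267   2.0896  0.9878  0.2383  1.8812]
```

Every leg works in the simulation. Lifting straight up, slowly at first.

Emit:
arm_command(plan="-0.0038 0 -0.0032 0;-0.0076 0 -0.0065 0;-0.0114 0 -0.0098 0;-0.0152 0 -0.013 0;-0.0152 0 -0.013 0;-0.0152 0 -0.013 0;-0.0076 0 -0.0065 0;0 0 0 0")

```text
clock: 43.28
tcp_pos: [0.5826, 0.0186, 0.2159]
orientation: [-0.388, 2.254, 0.181]
contact_force: [0.2, 0.4, -2.4]
grip_width: 0.0645
gripper_force: 55.7
```

```bash
cat > nuts.py <<'E'
from flip import *
img=np.zeros((36,50),int)
for n,bz in(("scene",.0005),("side",-.0022)):
    Q=cloud(n)[2].reshape(-1,3)-[0,0,bz]
    m=(abs(Q[:,0]-.5487)<.09)&(abs(Q[:,1]-.0064)<.09)&(Q[:,2]>.0555)&(Q[:,2]<.10)
    for x,y,h in Q[m]:
        i=int((.09-y)/.005); j=int((x-.46)/.004)
        if 0<=i<36 and 0<=j<50: img[i,j]=max(img[i,j],round(h*1e3-50))
for i in range(36):
    if img[i].any(): print("%6.3f "%(.0875-.005*i)," ".join("%2d"%v if v else " ." for v in img[i]))
E
python3 f9.py; python3 nuts.py
```

```text
t 43.27 q [ 1.2687  0.4341 -1.4075  2.3456  2.3565  0.169  -0.3315] p [0.5826 0.0186 0.2159] F [ 0.2192  0.4031 -2.4255] w 0.06449965065906198 55.72380144149065
lean 49.33016758709633 az 19.697810064830467 armaz 1.8247916341349777 
 [[-0.6147 -0.3351  0.7141]
 [-0.2166  0.9422  0.2557]
 [-0.7585  0.0025 -0.6517]]
up [0.5826 0.0186 0.3159] tool delta [-0.0758  0.0002 -0.0652]
    [11.8664  3.9776] [ 0.0561 -0.0634 -0.0519  2.3561  4.51    0.2554 -2.7239]
out [ 0.6226 -0.0114  0.3159] tool delta [-0.0181 -0.0417  0.0209]
    [11.7736  4.6749] [ 0.052   0.0178  0.0255  2.2877  4.51    0.3059 -2.6743]
mid [ 0.63   -0.15    0.3159] tool delta [ 0.0254 -0.133  -0.0301]
    [21.6732  8.8056] [-0.0278  0.125   0.4485  2.2556  4.51    0.5772 -2.4896]
above [ 0.564  -0.2879  0.1292] tool delta [ 0.212  -0.1083  0.0392]
    [17.7359  4.7324] [-0.0993  0.9921  1.2465  2.1852  4.422   1.6159 -2.3079]
down [ 0.564  -0.2879  0.0692] tool delta [ 0.0455 -0.0001  0.0391]
    [0.0006 0.0002] [-0.0503  1.0825  1.1425  2.1944  4.3243  1.6199 -2.2226]
 0.087   .  .  .  .  6  .  .  .  .  .  .  .  .  .  . 
[... 2564 characters left out ...]
19  .  .  .  .  .  .  .  .  .  .  .  .  .  .  .  .  .  .  .  .  .  .
-0.033   .  .  .  .  .  .  .  .  .  .  .  .  .  .  .  .  .  8 13 14 13 13 13 13 15  .  .  .  .  .  .  .  .  .  .  .  .  .  .  .  .  .  .  .  .  .  .  .  .  .
-0.038   .  .  .  .  .  .  .  .  .  .  .  .  .  .  .  .  . 10 15 14 15 10 11  .  .  .  .  .  .  .  .  .  .  .  .  .  .  .  .  .  .  .  .  .  .  .  .  .  .  .
-0.068   .  .  .  .  .  .  .  .  .  .  .  .  .  .  .  .  .  .  .  .  .  .  .  .  .  .  .  .  .  .  6  .  .  .  .  .  .  .  .  .  .  .  .  .  .  .  .  .  .  .
-0.073   .  .  .  .  .  .  .  .  .  .  .  .  .  .  .  .  .  .  .  .  .  .  .  .  .  .  .  .  .  .  .  .  .  .  7  .  .  .  .  .  .  .  .  .  .  .  .  .  .  .
```

All four nuts are in one touching heap near the middle of the plate. Carrying the empty cup toward the mat.

Emit:
arm_command(plan="-0.009 -0.0209 0.0105 0;-0.009 -0.0209 0.0105 0;0.0037 -0.0191 -0.0044 0;0.0037 -0.0191 -0.0044 0;0.0037 -0.0191 -0.0044 0;0.0037 -0.0191 -0.0044 0;0.0037 -0.0191 -0.0044 0;0.0037 -0.0191 -0.0044 0;0.0037 -0.0191 -0.0044 0;0 0 0 0")

```text
clock: 44.62
tcp_pos: [0.6293, -0.1523, 0.2134]
orientation: [-0.382, 2.256, 0.185]
contact_force: [-1.5, 0.0, -1.2]
grip_width: 0.0646
gripper_force: 55.9
```

```bash
cat > f10.py <<'E'
from flip import *
from cupt import fit
o,M=state(); T=R.from_matrix(M); p=o["tcp_pos"]; k=np.load("cup2.npz"); q=o["joints"]
b,a,_,_=fit(p+M@k["b"],M@k["a"]); m=b+.11*a; off=p-m
im,_,P=cloud("scene"); w=(abs(P[...,0]-.53)<.13)&(abs(P[...,1]+.302)<.13)&(abs(P[...,2])<.012)&(im.mean(-1)<40)
kk=cv2.connectedComponentsWithStats(w.astype(np.uint8)); i=1+np.argmax(kk[2][1:,4]); c_=P[kk[1]==i]; print("mat seen",(c_.max(0)+c_.min(0))/2,c_.max(0)-c_.min(0))
print("mouth",m,"tilt",a[:2])
tgt=np.array([.5305,-.302,.003])+off
for n,w in(("above",tgt+[0,0,.06]),("down",tgt)):
    print(n,w,"tool delta",(w-p)@M); q,p,_,me=sim.go(q,p,w,T); print("   ",np.array(me),q)
E
python3 f10.py
```

```text
t 44.62 q [ 1.4952  0.734  -1.4056  2.1215  0.9115  0.2079  1.4954] p [ 0.6293 -0.1523  0.2134] F [-1.5133  0.0297 -1.2227] w 0.06462113718680973 55.85704827681184
lean 49.267594630304735 az 19.78674711968636 armaz -13.607692141465277 
 [[-0.6172 -0.3326  0.713 ]
 [-0.2119  0.943   0.2565]
 [-0.7577  0.0072 -0.6525]]
[1353, 1439]
cup base [ 0.5953 -0.1644  0.2579] axis [-0.0074  0.0008 -1.    ] mouth elev -89.57393960774792 med 0.0008921386572267019 shift [-0.0001  0.0019  0.0007 -0.0011 -0.0086]
mat seen [ 0.5334 -0.3057  0.0036] [0.1417 0.1397 0.0151]
mouth [ 0.5945 -0.1643  0.1479] tilt [-0.0074  0.0008]
above [ 0.5653 -0.29    0.1285] tool delta [ 0.133  -0.1092 -0.0256]
    [0.0046 0.0015] [ 1.7328  1.0614 -1.41    2.0702  0.9067  0.3623  1.8931]
down [ 0.5653 -0.29    0.0685] tool delta [ 0.0455 -0.0004  0.0392]
    [0.0012 0.0004] [ 1.6712  1.0885 -1.2689  2.0834  0.9909  0.2463  1.8745]
```

Emit:
arm_command(plan="0.019 -0.0156 -0.0037 0;0.019 -0.0156 -0.0037 0;0.019 -0.0156 -0.0037 0;0.019 -0.0156 -0.0037 0;0.019 -0.0156 -0.0037 0;0.019 -0.0156 -0.0037 0;0.019 -0.0156 -0.0037 0;0 0 0 0")

```text
clock: 45.78
tcp_pos: [0.5653, -0.2897, 0.1289]
orientation: [-0.384, 2.256, 0.185]
contact_force: [-0.4, 1.1, -1.3]
grip_width: 0.0645
gripper_force: 55.9
```

```bash
python3 f10.py | grep -v seen
```

```text
t 45.77 q [ 1.7316  1.0561 -1.4063  2.0705  0.8945  0.3578  1.9035] p [ 0.5653 -0.2897  0.1289] F [-0.4262  1.1415 -1.2514] w 0.06452647851795382 55.89094141032547
lean 49.273254773137865 az 19.802974485745136 armaz -27.136782082806818 
 [[-0.6168 -0.3334  0.713 ]
 [-0.2129  0.9427  0.2567]
 [-0.7578  0.0066 -0.6525]]
[1077, 1651]
cup base [ 0.5317 -0.3017  0.1739] axis [-0.0042 -0.0033 -1.    ] mouth elev -89.69215684625371 med 0.0008705552871234971 shift [ 0.0003  0.002   0.0012 -0.0046 -0.0058]
mouth [ 0.5313 -0.3021  0.064 ] tilt [-0.0042 -0.0033]
above [ 0.5646 -0.2897  0.128 ] tool delta [0.0012 0.0003 0.0001]
    [0. 0.] [ 1.7324  1.0565 -1.4048  2.0719  0.8957  0.3562  1.9037]
down [ 0.5646 -0.2897  0.068 ] tool delta [ 0.0455 -0.0004  0.0391]
    [0.0011 0.0004] [ 1.6698  1.0839 -1.2634  2.085   0.9786  0.24    1.8864]
```

Down 59 mm in slowing steps.

Emit:
arm_command(plan="0.0114 0 0.0098 0;0.0114 0 0.0098 0;0.0095 0 0.0082 0;0.006 0 0.005 0;0.0038 0 0.0033 0;0.0023 0 0.002 0;0 0 0 0;0 0 0 0")

```text
clock: 46.92
tcp_pos: [0.5659, -0.2887, 0.072]
orientation: [-0.387, 2.254, 0.184]
contact_force: [-0.8, 0.3, -1.1]
grip_width: 0.0647
gripper_force: 55.9
```

```bash
python3 f10.py | grep -v seen
```

```text
t 46.92 q [ 1.6721  1.0837 -1.274   2.0846  0.983   0.2474  1.8803] p [ 0.5659 -0.2887  0.072 ] F [-0.7579  0.2688 -1.0732] w 0.06472035149300065 55.90665664058179
lean 49.33890375864939 az 19.81536097195719 armaz -27.02749997988234 
 [[-0.6149 -0.3356  0.7137]
 [-0.2156  0.942   0.2572]
 [-0.7586  0.0042 -0.6516]]
[1006, 1544]
cup base [ 0.5321 -0.3018  0.1166] axis [-0.0041  0.001  -1.    ] mouth elev -89.75534899558183 med 0.0008862802843930257 shift [ 0.0001  0.0008  0.0008  0.0016 -0.0076]
mouth [ 0.5316 -0.3017  0.0066] tilt [-0.0041  0.001 ]
above [ 0.5647 -0.289   0.1285] tool delta [-0.042   0.0003 -0.0377]
    [0.0011 0.0004] [ 1.7332  1.0592 -1.4083  2.0729  0.9033  0.3579  1.8997]
down [ 0.5647 -0.289   0.0685] tool delta [ 0.0455 -0.0003  0.0391]
    [0.0012 0.0004] [ 1.6708  1.0859 -1.2665  2.0861  0.9872  0.2413  1.8813]
```

Emit:
arm_command(plan="0.0015 0 0.0013 0;0.0012 0 0.001 0;0 0 0 0")

```text
clock: 47.45
tcp_pos: [0.5665, -0.2882, 0.0693]
orientation: [-0.388, 2.252, 0.183]
contact_force: [-1.3, 1.2, 3.8]
grip_width: 0.0645
gripper_force: 56.4
```

Emit:
arm_command(plan="0 0 0 0;0 0 0 0;0 0 0 0;0 0 0 0;0 0 0 0;-0.0076 0 -0.0065 0;-0.015 0 -0.013 0;-0.015 0 -0.013 0;-0.03 0 -0.026 0;-0.03 0 -0.026 0;0 0 0 0", hand=-1)

```text
clock: 48.82
tcp_pos: [0.5659, -0.2911, 0.1972]
orientation: [-0.386, 2.255, 0.179]
contact_force: [-0.2, 0.2, 0.4]
grip_width: 0.0854
gripper_force: 0.0
```

Run:
```python
from flip import *
from cupt import fit
state()
b,a,_,_=fit(np.array([.532,-.302,.113]),np.array([0,0,-1.]))
im,_,_=cloud("scene"); v=im[100:360,90:450]; cv2.imwrite("pics/end.png",cv2.resize(v,(720,520))[:,:,::-1])
```

```text
t 48.83 q [ 1.7542  0.8678 -1.41    2.0378  0.4178  0.3639  2.2492] p [ 0.5659 -0.2911  0.1972] F [-0.2091  0.2063  0.4207] w 0.08544709141451418 0.0
lean 49.2638166865402 az 19.52049943263891 armaz -27.21781898258096 
 [[-0.6155 -0.3333  0.7142]
 [-0.2168  0.9428  0.2532]
 [-0.7577  0.001  -0.6526]]
[978, 2007]
cup base [ 0.5319 -0.3009  0.1136] axis [ 0.002  -0.0066 -1.    ] mouth elev -89.60499245501758 med 0.0008818847167263515 shift [-0.0001  0.0011  0.0006 -0.0066  0.002 ]
```

View pics/end.png

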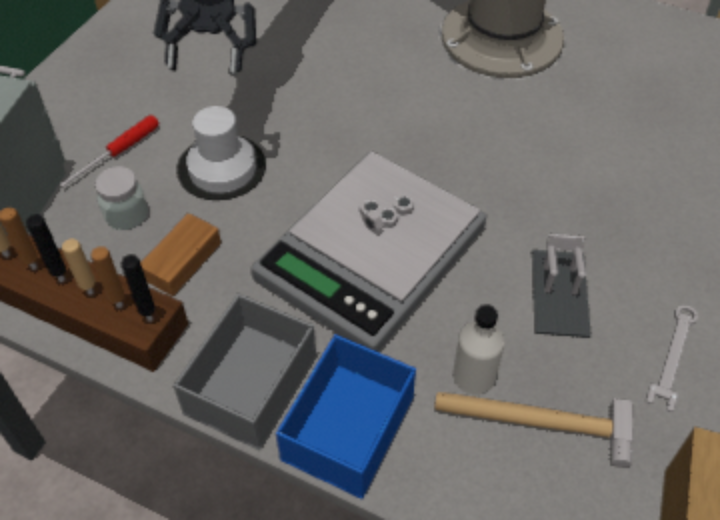

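The picture shows the cup standing mouth down in the middle of the mat at (220,160), and the four nuts in one heap on the plate at (385,212). The hand is clear and the other objects are where they were, so I'm handing in.

```bash
python3 -c "
from bench import ticket
print(ticket.hand_in())"
```

```text
the job is handed in; nothing more can be done
None
```

The job is handed in at about 49 s: all four nuts lie in one heap in the middle of the plate, and the empty cup stands mouth down in the middle of the mat; the first tip-over left one nut under the rim, so I lifted the cup once and set it down again over all four before the final lift.

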